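# Hang the washed tube racks on the drip hook, largest first

## Task

Hang the three tube racks that have a bail on the one hook of the drip stand, largest first, then the medium, then the smallest in front, each with the hook rod in the peak of its bail. Slide each one back until it touches what is behind it (the upright, or the rack hung before), square to the hook, before you let go and fetch the next. The hook's height is not known: feel for it, set each rack down on it rather than dropping it, press only gently on stand and racks (never more than 20 N), and leave the other things alone.

Things in the scene. Friction and masses are not known exactly. Their poses are not given: they have to be found in the camera images.
- rack_large: loose single-row steel tube rack, 170 mm long (y), 34 mm thick (x), body 40 mm high, about 260 g (+-25 %), standing upright; origin under its centre, z up. A rigid bail of flat steel, 8 mm thick (x), stands on it in its y-z plane at x = 0: two uprights 130 mm apart over their outsides, level shoulder bars on either side and a central peak. The three differ in length, bail width and weight.
- rack_large_seat (a point): middle of the underside of that bail's peak, 126 mm above the rack's underside (peak top 132); rests on the hook rod when hung. The peak is a notch open below, 28 mm wide at the shoulders, flanks sloping 49 degrees in to 10 mm. Axes as the rack's
- rack_large_grip (a point): middle of one shoulder bar, 29 mm off the bail's centre at 119 mm up: pinched across x from above here (or mirrored at -y) fingers keep clear of the hook rod. Bar 8 mm thick (x), 6 mm high (116 to 122 mm), from y = 14 to 65 mm. Axes as the rack's
- rack_medium: loose single-row steel tube rack, 130 mm long (y), 34 mm thick (x), body 40 mm high, about 200 g (+-25 %), standing upright; origin under its centre, z up. A rigid bail of flat steel, 8 mm thick (x), stands on it in its y-z plane at x = 0: two uprights 110 mm apart over their outsides, level shoulder bars on either side and a central peak. The three differ in length, bail width and weight.
- rack_medium_seat (a point): middle of the underside of that bail's peak, 126 mm above the rack's underside (peak top 132); rests on the hook rod when hung. The peak is a notch open below, 28 mm wide at the shoulders, flanks sloping 49 degrees in to 10 mm. Axes as the rack's
- rack_medium_grip (a point): middle of one shoulder bar, 29 mm off the bail's centre at 119 mm up: pinched across x from above here (or mirrored at -y) fingers keep clear of the hook rod. Bar 8 mm thick (x), 6 mm high (116 to 122 mm), from y = 14 to 55 mm. Axes as the rack's
- rack_small: loose single-row steel tube rack, 96 mm long (y), 34 mm thick (x), body 40 mm high, about 150 g (+-25 %), standing upright; origin under its centre, z up. A rigid bail of flat steel, 8 mm thick (x), stands on it in its y-z plane at x = 0: two uprights 92 mm apart over their outsides, level shoulder bars on either side and a central peak. The three differ in length, bail width and weight.
- rack_small_seat (a point): middle of the underside of that bail's peak, 126 mm above the rack's underside (peak top 132); rests on the hook rod when hung. The peak is a notch open below, 28 mm wide at the shoulders, flanks sloping 49 degrees in to 10 mm. Axes as the rack's
- rack_small_grip (a point): middle of one shoulder bar, 29 mm off the bail's centre at 119 mm up: pinched across x from above here (or mirrored at -y) fingers keep clear of the hook rod. Bar 8 mm thick (x), 6 mm high (116 to 122 mm), from y = 14 to 46 mm. Axes as the rack's
- stand: fixed drip stand; origin on the bench on the axis of its upright; its -x is where the hook points (roughly to the robot). Base plate x -95 to +35, y -75 to +75 mm, 10 mm thick. Upright: steel tube 16 mm in diameter up to 142 mm, black clamp collar 26 mm across at 124 to 142 mm (looks only), inner rod 12 mm in diameter on up to the hook
- stand_stop (a point): front (-x side) of the upright tube, 8 mm before its axis, 100 mm up; the hung large rack's body stops here, its bail then 25 mm in front of the stand's axis; racks touching one another have bails 34 mm apart. Axes as the stand's
- stand_line (a point): point on the bench plumb below the end of the straight hook rod, at stand x = -130 mm. The rod, 8 mm in diameter, is level at stand y = 0; its tip then bends up to x = -139 mm, top 15 mm above the rod's axis. Nothing else rises over 6 mm above that axis. The hook's height differs and is NOT reported: axis 165 to 207 mm over the bench; find it by feel or sight. It is rigid
- tube_block: loose black block 110 x 160 x 45 mm (x,y,z) with a few capped tubes in it, 70 mm tall in all; origin under its centre. Bystander: leave it alone.
- plain_rack: loose single-row steel rack WITHOUT a bail, 34 x 130 x 40 mm (x,y,z), not to be hung; origin under its centre. Bystander: leave it alone.
- beaker: loose glass beaker, 84 mm across, 110 mm tall; origin under its centre. Bystander: leave it alone.
- reagent: loose amber bottle, 80 mm across, 170 mm tall; origin under its centre. Bystander: leave it alone.
- tip_box: loose grey box 85 x 120 x 73 mm (x,y,z); origin under its centre. Bystander: leave it alone.
- jar: loose white jar, 64 mm across, 80 mm tall; origin under its centre. Bystander: leave it alone.

How it is judged:
By the outcome, as a careful person would: the job done as asked, in the order asked, and still so for the second after the job is handed in, with the robot touching nothing.
It also fails if it takes over 72 s, if anything falls off the work surface, if the arm or the gripper's body presses on something with over 40 N, if the wrist force passes 120 N, or if a joint passes its speed limit or range.

## Robot

A 6-joint arm with a two-finger parallel gripper is mounted at the origin on the work surface. World frame = base frame: x ahead of the robot, y to its left, z up, the work surface at z = 0. Lengths are in mm, angles in rad, forces in N, time in s.
With the tool pointing down it reaches from about 300 to 950 mm from the base axis. Payload 3.1 kg.
Tool frame: the origin (TCP) lies midway between the tips of the shut fingers; the grasp point (between the pads) lies 19 mm behind it (env.hold_point_z is the distance from the TCP to the grasp point, in mm); z points along the fingers, y is the direction in which the jaws open and shut (so a half turn about z gives the same grasp; the last joint's range is limited). The gripper opens to 85 mm and grips with 20 to 120 N. Pads are 22 mm wide; open, the fingers measure 114 mm over their backs; the gripper's body (76 mm by 85 mm) begins 54 mm behind the grasp point. The pads swing forward as they close: fully open they stand 13 mm farther back than shut.
Start: joints at [-1.269, 0.308, 1.634, -0, 1.2, -0.07], TCP at [227.032, -582.313, 209.772] pointing down, gripper open.
Joint ranges: [-3.06, 3.06], [-0.79, 1.96], [0.05, 2.63], [-1.19, 4.34], [0.05, 2.64], [-2.94, 2.94]. Speed limits (rad/s): [2.79, 2.79, 3.14, 3.14, 3.14, 3.14].

## Interface

Orientations are given as [roll, pitch, yaw] about the fixed x, y, z axes, in that order (R = Rz(yaw) Ry(pitch) Rx(roll)).
In Python, from cell import env gives the robot as it stands.
- The arm moves only by the tool step_arm, never from a script. Its argument "deltas" is a list of rows, each a list of 7 numbers: the turn, a rotation vector about the tool's x, y, z in degrees, then the shift along the tool's x, y, z in cm, then the opening in per cent of the stroke, from 0 (shut) to 100 (fully open). In form: [[rx, ry, rz, dx, dy, dz, grip], ...]. A call has 1 to 12 rows; each row is the pose to reach, as a shift and turn from the pose commanded when the call began, along the tool's axes at that moment; what a row does not reach only later rows make up. A row lasts 1/8 s, in which the tool goes at most 62.5 mm and 10.7 degrees, less where a joint would pass 70% of its speed; a pose out of reach is approached as far as the arm can. A call with a gripper value outside its range is refused whole. The fingers move at their own pace and stop on an object; "squeeze" is the grip in N (left out, the last holds). Time passes only in rows, so rows that repeat a pose let the fingers close. It gives the time, the measured TCP pose, the force and the opening at its end, in the units of the state.
- env.get_state(): the state, without advancing time (a new reading comes with each control period).
- env.read_camera(name): name is "side" or "top" or "wrist"; returns (picture, depth): 420x560x3 uint8, red, green, blue; 420x560 float32, mm along the optical axis (not along the pixel's ray), 0 where there is no reading.
- env.camera_model(name): a dict with "K" (3x3 intrinsics, pixels), "eye" and "rotation" of the camera in the world. Camera axes: x right, y down, z forward; pixel columns grow to the right and rows downward; lengths in mm; the calibration is good to about 2 mm. A picture is of the moment at which its call begins: read the wrist's pose just before it. camera_model takes no time and is no camera call; for the wrist camera it gives the pose at the moment of the call.
- env.hand_in(): hands the job in, once; it reports no verdict.
The state is a dict: "clock": time; "qpos": joint angles; "qd": joint speeds; "effort": joint torques, N m; "tool_pos": TCP position; "ee_rot": TCP orientation; "wrist_force": force on the tool from outside, world axes, zero at the start; "torque": the same for the moment, N m; "opening": finger opening in mm.
Only numpy, scipy, OpenCV 4.12 (cv2) and the standard library are available. Lean on these libraries where they do the work, as an engineer would, in place of code of your own. Each camera call takes 0.05 s, during which the arm holds its last target. There are 200 camera calls.

## Working session

There is one attempt and no reset: what is moved stays moved. The work goes in short steps, Python scripts to look and compute and a tool call to move; the robot and the scene stay as the last step left them, time stands still between calls to the robot, and variables do not carry over. Pictures are saved under pics/ and viewed, about 8 in all and at most 12, crops included, and the job is handed in when it is done.

Besides the shell and the picture viewer there is one more tool, called as name(argument=value, ...), one argument or row to a line, values as JSON. step_arm: Moves the arm, as the interface text tells. Its arguments: {"type":"object","properties":{"deltas":{"type":"array","items":{"type":"array","items":{"type":"number"}}},"squeeze":{"type":"number"}},"required":["deltas"]}

```bash
ls; mkdir -p pics
python3 - <<'E'
from cell import env
import cv2,numpy as np
print(env.get_state())
ims=[]
for n in("side","top"):
    p,d=env.read_camera(n); np.savez(f"pics/{n}0.npz",p=p,d=d,**env.camera_model(n)); ims.append(p)
    m=env.camera_model(n);print(n,m)
    cv2.imwrite(f"pics/{n}0.png",p[:,:,::-1])
E
```

```text
pics
{'clock': 0.0, 'qpos': array([-1.26872720e+00,  3.08987243e-01,  1.63523800e+00, -1.30147656e-06,
        1.19972164e+00, -6.96868849e-02]), 'qd': array([ 0.0009599 , -0.00027719, -0.00076234, -0.00030536, -0.00064059,
        0.00044221]), 'effort': array([ 1.06067866e-03, -4.15251052e+01, -2.76665568e+01, -1.57542723e-05,
        1.00620015e-02, -3.04044363e-05]), 'tool_pos': array([ 226.74453514, -581.44803326,  208.53371442]), 'ee_rot': array([-3.13924405e+00, -1.62717095e-04,  3.71756291e-01]), 'wrist_force': array([-0.08268909, -0.39363582,  0.63277975]), 'torque': array([-0.02205866,  0.00911435,  0.03967598]), 'opening': 85.5415179700293}
side {'K': array([[394.83867709,   0.        , 279.17517838],
       [  0.        , 394.83867709, 209.39099666],
       [  0.        ,   0.        ,   1.        ]]), 'eye': array([128.63325098, 770.49729004, 786.27723698]), 'rotation': array([-2.23393924,  0.00286704, -2.58362098])}
top {'K': array([[499.51250522,   0.        , 269.39645183],
       [  0.        , 499.51250522, 209.84912162],
       [  0.        ,   0.        ,   1.        ]]), 'eye': array([ 450.863902  ,   67.46462532, 1626.86808465]), 'rotation': array([-3.0409134 , -0.00994437, -1.54970716])}
```

View pics/top0.png

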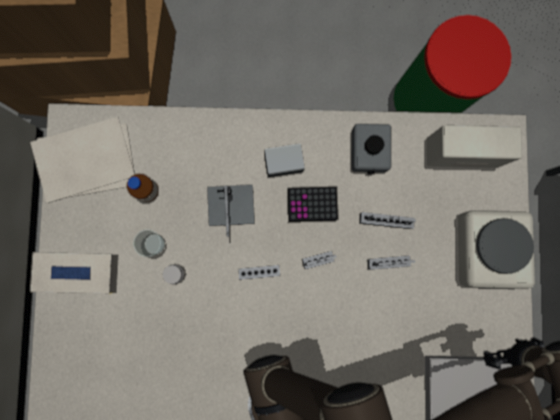

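View pics/side0.png

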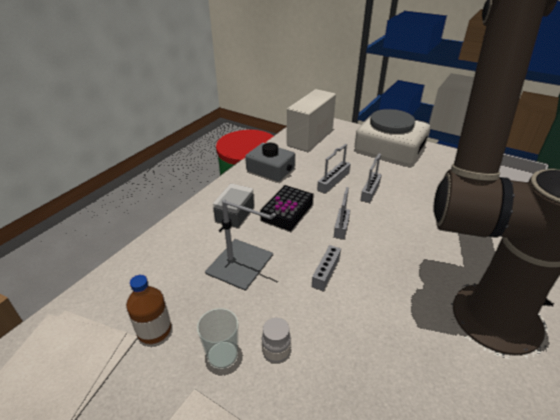

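The top view shows the stand at (230,205) with its hook towards the robot. The bailed racks are at (388,220), (390,262) and (319,260), and the plain rack is at (260,271). Next I'll turn these into world points.

```bash
cat > h.py <<'E'
import numpy as np,cv2
from scipy.spatial.transform import Rotation as R
def cloud(d,m):
    K=m["K"];v,u=np.mgrid[:d.shape[0],:d.shape[1]]
    c=np.stack([(u-K[0,2])/K[0,0]*d,(v-K[1,2])/K[1,1]*d,d],-1)
    return c@R.from_euler("xyz",m["rotation"]).as_matrix().T+m["eye"]
def ray(u,v,z,m):
    r=R.from_euler("xyz",m["rotation"]).as_matrix()@np.linalg.inv(m["K"])@[u,v,1]
    return m["eye"]+r*(z-m["eye"][2])/r[2]
def rect(P):
    (c,s,a)=cv2.minAreaRect(P[:,:2].astype(np.float32)); return np.round(c,1),np.round(s,1),round(a,1)
E
python3 - <<'E'
from h import *
for n in("top","side"):
    m=np.load(f"pics/{n}0.npz");P=cloud(m["d"],m)
    ok=(m["d"]>0)&(P[...,0]>250)&(P[...,0]<850)&(abs(P[...,1])<700)
    print(n,"bench",np.median(P[ok][:,2]))
    mask=(ok&(P[...,2]>18)).astype(np.uint8)
    k,l,s,c=cv2.connectedComponentsWithStats(mask)
    for i in range(1,k):
        if s[i,4]>25:
            Q=P[l==i]; print(i,c[i].round(),s[i,4],"z",Q[:,2].max().round(),"all",*rect(Q))
            b=Q[(Q[:,2]>28)&(Q[:,2]<50)]
            if len(b)>10:print("   body",*rect(b))
            b=Q[(Q[:,2]>105)]
            if len(b)>4:print("   high",b.min(0).round(),b.max(0).round(),*rect(b))
E
```

```text
top bench 1.9101275712287134
1 [474. 149.] 3054 z 171.0 all [ 809.4 -578. ] [ 81.2 242.1] 0.0
   body [ 777.  -564.8] [245.   71.5] 71.7
   high [ 770. -699.  105.] [ 850. -457.  171.] [ 810.2 -578.1] [ 80.  241.9] 0.1
2 [371. 154.] 1401 z 110.0 all [ 793.  -269.3] [122.8 114.2] 89.7
   body [ 771.1 -243.9] [150.4  70.6] 49.0
   high [ 792. -289.  105.] [ 846. -253.  110.] [ 818.8 -273.9] [36.3 53.4] 69.4
6 [284. 159.] 1071 z 84.0 all [774.   12.4] [ 86.  118.8] 9.9
   body [743.1  25.8] [139.4  63.7] 66.0
13 [142. 187.] 689 z 178.0 all [671.2 455.4] [78.4 78.4] 63.7
   body [656.7 435.7] [27. 75.] 54.8
   high [635. 418. 105.] [710. 496. 178.] [672.5 456.9] [74.  76.6] 61.6
15 [226. 204.] 219 z 224.0 all [595.3 176. ] [147.5  43.2] 15.2
   high [519. 171. 127.] [670. 215. 224.] [595.3 176. ] [147.5  43.2] 15.2
20 [312. 203.] 1750 z 77.0 all [636.7 -82.8] [110.7 161.2] 3.0
   body [636.8 -82.9] [110.5 160.9] 2.9
39 [489. 249.] 4642 z 141.0 all [ 501.2 -625.6] [242.6 149.3] 0.3
   body [ 502.9 -561.6] [ 23.1 238.8] 89.5
   high [ 403. -700.  105.] [ 605. -559.  141.] [ 504.2 -629.3] [
[... 2486 characters left out ...]
 16.4
   high [ 438. -151.  107.] [469. -57. 133.] [ 454.2 -104.1] [ 8.3 96.9] 16.0
10 [326. 265.] 598 z 44.0 all [411.5  84.8] [ 34.1 134.5] 6.3
   body [411.6  84. ] [ 34.1 132.7] 6.3
11 [147. 309.] 2043 z 173.0 all [659.2 463.8] [80.1 59.4] 57.1
   body [649.7 468.6] [80.  37.1] 60.5
   high [629. 420. 105.] [700. 497. 173.] [660.2 463.2] [76.8 57. ] 57.1
12 [219. 335.] 1856 z 112.0 all [493.9 424.9] [81.5 83.1] 75.2
   body [495.3 426.8] [67.8 74.3] 51.9
   high [453. 383. 105.] [536. 466. 112.] [493.9 424.9] [81.5 83.1] 75.2
13 [276. 338.] 1015 z 84.0 all [398.7 355.2] [59.6 60.4] 74.6
   body [392.9 362.3] [62.7 40.3] 31.6
14 [201. 409.] 1131 z 84.0 all [420.3 550.1] [122.   54.7] 31.7
```

Run:
```python
from h import *
for n in("top","side"):
    m=np.load(f"pics/{n}0.npz");P=cloud(m["d"],m)
    b=(m["d"]>0)&(P[...,0]>480)&(P[...,0]<720)&(P[...,1]>90)&(P[...,1]<300)
    Q=P[b&(P[...,2]>100)]; Q=Q[np.argsort(Q[:,0])]
    print(n,len(Q))
    for x in range(505,685,8):
        q=Q[(Q[:,0]>=x)&(Q[:,0]<x+8)]
        if len(q): print(x,len(q),"y",np.percentile(q[:,1],[0,25,50,75,100]).round(1),"z",np.percentile(q[:,2],[0,50,90,100]).round(1))
    g=b&(P[...,2]>4)&(P[...,2]<18); k,l,s,c=cv2.connectedComponentsWithStats(g.astype(np.uint8))
    i=1+s[1:,4].argmax(); print("base",rect(P[l==i]),np.median(P[l==i][:,2]))
a=cv2.imread("pics/top0.png")[165:285,190:350]; s=cv2.imread("pics/side0.png")[170:300,190:350]
cv2.imwrite("pics/crop0.png",np.hstack([cv2.resize(a,(400,300),interpolation=2),cv2.resize(s,(400,300),interpolation=2)]))
```

```text
top 204
513 3 y [172.1 173.1 174.2 176.1 177.9] z [209.  211.5 218.9 220.7]
521 9 y [171.2 172.3 175.2 177.7 178.4] z [206.5 211.5 221.5 224.4]
529 6 y [172.4 173.8 175.4 177.6 178.6] z [201.2 209.6 211.  211.2]
537 9 y [172.9 173.3 176.  178.5 178.9] z [202.7 205.6 208.4 208.6]
545 9 y [173.3 174.  176.3 178.6 179.3] z [197.2 204.6 208.5 210.7]
553 9 y [173.4 173.6 176.3 179.  179.2] z [202.1 206.2 209.2 209.7]
561 9 y [173.7 174.1 176.8 179.2 179.6] z [200.6 206.  207.5 208.9]
569 6 y [173.9 174.8 176.8 178.8 180.1] z [202.5 205.5 209.9 210.3]
577 7 y [174.1 177.1 177.2 179.6 180.2] z [202.3 206.7 209.9 214.2]
585 7 y [177.3 177.3 179.8 180.3 183.8] z [198.1 206.6 208.7 209.7]
593 9 y [177.1 177.5 180.3 183.1 183.4] z [204.2 208.6 211.  213.1]
601 9 y [177.6 177.8 180.8 183.2 183.5] z [205.1 206.6 209.8 211.1]
609 7 y [178.2 179.5 180.7 182.2 184.1] z [202.1 208.6 209.5 209.5]
617 9 y [178.1 178.3 180.6 183.7 184.3] z [204.  208.4 214.8 215.6]
625 8 y [178.4 178.5 181.2 184.  184.2] z [204.7 207.4 210.7 211.3]
633 8 y [179.1 180.8 181.5 184.2 184.6] z [200.5 207.6 210.5 210.7]
641 
[... 1102 characters left out ...]
 207.8]
601 9 y [177.6 179.8 181.2 182.8 184.4] z [203.7 206.4 206.9 207.2]
609 9 y [178.8 180.3 181.7 181.7 182.1] z [200.4 205.4 207.1 207.2]
617 11 y [179.1 181.3 182.9 184.1 185.9] z [201.8 205.2 207.3 207.8]
625 8 y [179.4 183.  183.7 184.7 185.4] z [201.3 205.8 208.2 208.3]
633 10 y [180.6 182.  184.3 184.7 185.4] z [201.5 205.7 207.  207. ]
641 47 y [177.9 183.3 186.7 189.  193.9] z [104.7 136.3 205.6 208.5]
649 161 y [172.3 185.1 188.5 191.6 216.9] z [100.  148.7 198.4 210.3]
657 36 y [169.3 187.8 188.8 192.2 198.6] z [101.1 143.8 199.2 209.8]
665 3 y [181.6 184.2 186.9 188.3 189.8] z [141.6 142.2 142.4 142.5]
base (array([626.1, 179.4]), array([131.4, 160.9]), 3.4) 9.668481221352408
```

View pics/crop0.png

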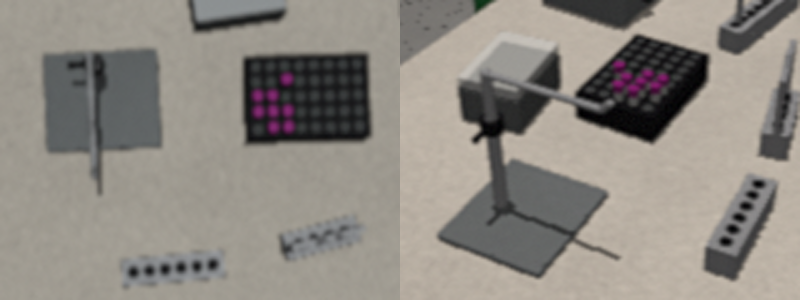

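```bash
cat >> h.py <<'E'
def to(x,y,z,yaw):
    """delta (deg, cm) in tool axes from the measured pose to a tool-down pose, yaw in deg"""
    from cell import env
    s=env.get_state(); T=R.from_euler("xyz",s["ee_rot"]); G=R.from_euler("xyz",[np.pi,0,np.radians(yaw)])
    print("t",round(s["clock"],2),"pos",s["tool_pos"].round(1),"yaw",np.degrees(s["ee_rot"]).round(1),"F",s["wrist_force"].round(1),"open",s["opening"].round(1))
    print("turn",np.degrees((T.inv()*G).as_rotvec()).round(2),"shift",(T.inv().apply(np.array([x,y,z])-s["tool_pos"])/10).round(2))
E
python3 -c "
from h import *
to(585,-351,230,85.3)"
```

```text
Traceback (most recent call last):
  File "h.py", line 16, in to
    print("t",round(s["clock"],2),"pos",s["tool_pos"].round(1),"yaw",np.degrees(s["ee_rot"]).round(1),"F",s["wrist_force"].round(1),"open",s["opening"].round(1))
                                                                                                                                           ^^^^^^^^^^^^^^^^^^
AttributeError: 'float' object has no attribute 'round'
```

```bash
sed -i 's/s\["opening"\].round(1)/round(s["opening"],1)/' h.py
python3 -c "
from h import *
to(585,-351,230,85.3)"
```

```text
t 0.1 pos [ 226.8 -581.5  208.6] yaw [-179.9   -0.    21.3] F [ 0.3 -0.1 -0.1] open 85.4
turn [ -0.1   -0.08 -64.  ] shift [41.75 -8.47 -2.11]
```

step_arm(
  deltas=[
    [0,0,-8,5,-1,-2,70],
    [0,0,-16,10,-2,-2.1,70],
    [0,0,-26,16,-3.3,-2.1,70],
    [0,0,-36,22,-4.5,-2.1,70],
    [0,0,-46,28,-5.7,-2.1,70],
    [0,0,-56,34,-6.9,-2.1,70],
    [0,0,-62,39,-7.9,-2.1,70],
    [0,0,-64,41.7,-8.5,-2.1,70],
    [0,0,-64,41.7,-8.5,-2.1,70],
    [0,0,-64,41.7,-8.5,-2.1,70],
  ],
  squeeze=40,
)

```text
clock: 1.35
tool_pos: [583.8, -351.8, 230.1]
ee_rot: [-3.14, -0.0, 1.488]
wrist_force: [0.4, 0.3, -0.0]
opening: 60.0
```

Run:
```python
from h import *
from cell import env
m=env.camera_model("wrist");p,d=env.read_camera("wrist");np.savez("pics/w1.npz",p=p,d=d,**m)
cv2.imwrite("pics/w1.png",p[:,:,::-1]); P=cloud(d,m); print(m["eye"])
to(585,-351,100,85.3)
ok=(d>0)
for lo,hi in((25,50),(106,140)):
    g=(ok&(P[...,2]>lo)&(P[...,2]<hi)).astype(np.uint8);k,l,s,c=cv2.connectedComponentsWithStats(g)
    for i in range(1,k):
        if s[i,4]>200:
            Q=P[l==i];print(lo,c[i].round(),s[i,4],rect(Q),np.percentile(Q[:,2],[50,98]).round(1))
```

```text
[ 589.6806133  -283.55731288  394.26224491]
t 1.4 pos [ 583.5 -352.2  230.3] yaw [-179.9   -0.    85.2] F [-0.9 -0.5  1. ] open 59.5
turn [-0.07 -0.   -0.06] shift [ 0.13  0.15 13.03]
25 [423.  95.] 1284 (array([ 743.2, -271. ]), array([ 17.2, 117. ]), 3.1) [40.3 49.4]
25 [283. 149.] 3215 (array([ 587.5, -322.4]), array([168.9,  34.1]), 85.0) [40.1 41.7]
25 [168. 170.] 3151 (array([ 452.7, -329.7]), array([ 35.1, 130. ]), 6.2) [40.1 41.9]
25 [461. 263.] 1145 (array([ 801.4, -474.9]), array([122.9,  59.6]), 38.0) [37.4 49.5]
25 [266. 333.] 1329 (array([ 543.8, -556. ]), array([ 19.1, 157.3]), 83.0) [37.9 49.5]
25 [431. 387.] 289 (array([ 770.9, -663.9]), array([ 1.8, 60.7]), 0.2) [38.4 49.5]
106 [284. 164.] 1323 (array([ 587.3, -322.7]), array([129.5,   8. ]), 85.0) [122.4 132.9]
106 [135. 185.] 1587 (array([ 452.4, -329.8]), array([  9.6, 110.1]), 6.3) [122.1 132.6]
106 [513. 291.] 1904 (array([ 813.3, -459.5]), array([91.8, 18.6]), 12.1) [123.  139.2]
```

View pics/w1.png

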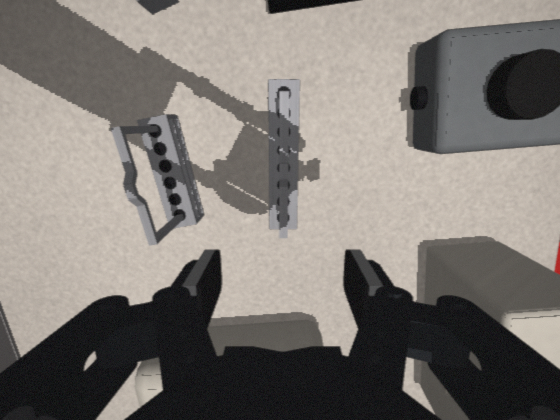

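The wrist view shows the large rack between the fingers at (284,155) and the medium rack at (160,180). The heights now check out: shoulder bar at 122 mm, peak at 132.5 mm. I'll descend and grip the large rack's -y shoulder.

step_arm(
  deltas=[
    [0,0,0.2,0.07,0.13,4,70],
    [0,0,0.2,0.07,0.13,8,70],
    [0,0,0.2,0.07,0.13,11.5,70],
    [0,0,0.2,0.07,0.13,13,70],
    [0,0,0.2,0.07,0.13,13,70],
    [0,0,0.2,0.07,0.13,13,40],
    [0,0,0.2,0.07,0.13,13,20],
    [0,0,0.2,0.07,0.13,13,0],
    [0,0,0.2,0.07,0.13,13,0],
    [0,0,0.2,0.07,0.13,13,0],
    [0,0,0.2,0.07,0.13,13,0],
  ],
  squeeze=60,
)

```text
clock: 2.78
tool_pos: [586.0, -351.0, 100.7]
ee_rot: [-3.141, -0.0, 1.485]
wrist_force: [0.3, 0.4, -0.8]
opening: -0.3
```

Run:
```python
from h import *
from cell import env
m=env.camera_model("wrist");p,d=env.read_camera("wrist");np.savez("pics/w2.npz",p=p,d=d,**m)
q,_=env.read_camera("side")
cv2.imwrite("pics/w2.png",np.hstack([cv2.resize(p,(400,300)),cv2.resize(q[100:280,240:480],(400,300))])[:,:,::-1]); P=cloud(d,m)
to(585,-351,100,85.0)
g=((d>0)&(P[...,2]>106)&(P[...,2]<140)).astype(np.uint8);k,l,s,c=cv2.connectedComponentsWithStats(g)
for i in range(1,k):
    if s[i,4]>200:
        Q=P[l==i];print(c[i].round(),s[i,4],rect(Q),np.percentile(Q[:,2],[50,98]).round(1))
```

```text
t 2.88 pos [ 586.  -351.   100.7] yaw [-180.    -0.    85.1] F [-0.4 -0.3  0.2] open 0.1
turn [-0.01 -0.    0.1 ] shift [-0.01 -0.1   0.07]
[280. 170.] 3891 (array([ 590.8, -301.1]), array([86.3, 27.3]), 84.6) [122.9 138.6]
[ 30. 277.] 3283 (array([ 453.8, -340.9]), array([10.9, 88.1]), 5.3) [121.8 131.5]
```

View pics/w2.png

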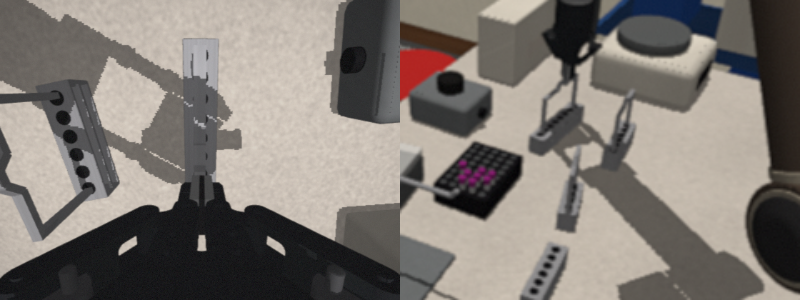

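Run:
```python
from h import *
m=np.load("pics/w2.npz");P=cloud(m["d"],m)
for v in range(215,300,6):
    print(v,[(int(P[v,u,0]),int(P[v,u,1]),int(P[v,u,2])) if m["d"][v,u]>0 else 0 for u in range(258,308,6)])
cv2.imwrite("pics/w2c.png",cv2.resize(m["p"][40:340,180:380],(500,750)[::1],interpolation=2)[:600,:,::-1])
```

```text
215 [(563, -360, 0), (572, -348, 39), (576, -349, 40), (585, -322, 132), (588, -322, 132), (591, -322, 132), (595, -350, 40), (599, -351, 39), (606, -363, 0)]
221 [(562, -365, 0), (571, -353, 40), (576, -353, 40), (585, -325, 130), (588, -325, 132), (590, -325, 131), (594, -355, 41), (599, -355, 40), (606, -369, 0)]
227 [(562, -371, 0), (571, -358, 39), (575, -358, 39), (585, -328, 130), (587, -328, 132), (590, -328, 131), (594, -360, 39), (598, -360, 41), (605, -375, -1)]
233 [(561, -377, -1), (570, -363, 40), (575, -363, 40), (584, -331, 129), (587, -331, 129), (589, -364, 40), (594, -365, 39), (598, -365, 39), (605, -381, 0)]
239 [(561, -382, 0), (570, -368, 40), (575, -368, 39), (584, -337, 123), (587, -337, 122), (589, -369, 40), (593, -370, 40), (598, -370, 40), (604, -386, 0)]
245 [(560, -388, 0), (569, -373, 40), (581, -338, 125), (584, -339, 125), (586, -339, 125), (589, -339, 125), (592, -339, 125), (597, -375, 39), (604, -392, 0)]
251 [(559, -394, 0), (569, -378, 39), (581, -338, 133), (584, -339, 133), (586, -339, 132), (589, -339, 134), (592, -340, 132), (597, -381, 39),
[... 652 characters left out ...]
4, -343, 149), (596, -343, 149)]
281 [(578, -335, 166), (580, -336, 165), (582, -338, 162), (584, -340, 158), (586, -340, 159), (589, -340, 159), (591, -338, 163), (593, -337, 165), (595, -337, 166)]
287 [(578, -336, 169), (580, -336, 169), (582, -337, 167), (585, -336, 169), (586, -342, 159), (588, -342, 160), (591, -338, 167), (593, -338, 168), (595, -338, 168)]
293 [(578, -337, 171), (580, -337, 171), (583, -337, 171), (585, -338, 171), (586, -345, 159), (588, -344, 162), (591, -338, 172), (593, -338, 172), (595, -339, 171)]
299 [(579, -337, 175), (581, -338, 174), (583, -337, 176), (584, -340, 170), (586, -347, 159), (588, -343, 166), (591, -338, 175), (592, -338, 175), (594, -338, 175)]
```

View pics/w2c.png

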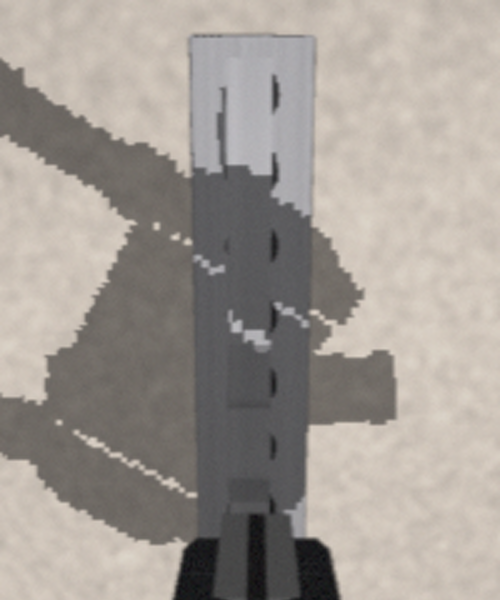

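Run:
```python
from h import *
from cell import env
print(env.hold_point_z,[a for a in dir(env) if a[0]!="_"],env.get_state()["qpos"])
T=R.from_euler("xyz",env.get_state()["ee_rot"])
for n,t in(("w1",[583.5,-352.2,230.3]),("w2",[586,-351,100.7])):
    m=np.load(f"pics/{n}.npz");P=cloud(m["d"],m);Q=T.inv().apply((P-t).reshape(-1,3)).reshape(P.shape)
    ok=(m["d"]>0)&(m["d"]<175)&(m["d"]>60)
    g=ok&(abs(Q[...,1])<60)&(abs(Q[...,0])<25)
    q=Q[g]; print(n,"max tool z",np.percentile(q[:,2],[50,99,99.9]).round(1), "lowest px"); 
    i=np.argsort(-q[:,2])[:3000:250]; print(q[i].round(1).tolist())
    print(np.argwhere(g)[i].tolist())
```

```text
18.700000000000003 ['MotionError', 'camera_model', 'get_state', 'hand_in', 'hold_point_z', 'read_camera'] [-6.03387466e-01  5.25935355e-01  1.56104928e+00 -1.61193551e-05
  1.05475573e+00 -5.17943746e-01]
w1 max tool z [-98.2 -35.3 -27.8] lowest px
[[2.8, 30.7, -25.4], [2.6, 30.3, -32.5], [3.5, -29.5, -35.7], [4.7, 30.3, -38.5], [8.1, -39.5, -41.0], [12.1, -35.6, -43.4], [7.6, -42.4, -45.7], [12.2, 30.8, -47.9], [-0.3, 30.3, -50.1], [8.7, 40.5, -52.2], [12.2, 34.5, -54.0], [8.2, -29.4, -55.9]]
[[263, 344], [270, 346], [271, 217], [272, 349], [267, 191], [261, 198], [273, 181], [266, 356], [296, 354], [279, 382], [273, 369], [284, 206]]
w2 max tool z [-99.7 -31.2 -21.6] lowest px
[[10.0, 1.0, -20.0], [11.8, -2.9, -28.2], [11.6, -5.6, -31.1], [12.1, -1.9, -34.6], [12.0, -2.7, -38.8], [7.5, -11.2, -43.4], [8.0, 8.8, -47.0], [7.6, -11.9, -50.7], [12.2, 1.5, -56.0], [12.0, -0.0, -58.8], [9.4, -1.5, -59.5], [7.6, -18.4, -63.6]]
[[244, 284], [247, 276], [250, 270], [252, 278], [256, 276], [270, 256], [273, 303], [278, 253], [274, 286], [278, 282], [285, 278], [295, 232]]
```

Run:
```python
from h import *
m=np.load("pics/w1.npz");P=cloud(m["d"],m)
print(m["rotation"])
for v in range(244,275,4): print(v,[(u,round(float(m["d"][v,u])),P[v,u].round().astype(int).tolist()) for u in (206,214,346,352,360)])
m=np.load("pics/w2.npz")
print([(v,round(float(m["d"][v,276])),round(float(m["d"][v,264]))) for v in range(236,270,3)])
```

```text
[ 2.87071699e+00  1.55847053e-03 -8.16129889e-02]
244 [(206, 423, [472, -435, 0]), (214, 421, [483, -435, 2]), (346, 422, [663, -450, 0]), (352, 422, [671, -450, 1]), (360, 422, [682, -452, 0])]
248 [(206, 424, [471, -440, 1]), (214, 424, [482, -441, 0]), (346, 425, [663, -456, -1]), (352, 424, [671, -456, 0]), (360, 425, [682, -458, -1])]
252 [(206, 140, [550, -337, 265]), (214, 140, [554, -337, 265]), (346, 146, [615, -345, 259]), (352, 140, [616, -342, 265]), (360, 140, [620, -343, 264])]
256 [(206, 137, [551, -338, 268]), (214, 137, [555, -338, 268]), (346, 145, [614, -346, 261]), (352, 136, [616, -342, 269]), (360, 135, [619, -342, 270])]
260 [(206, 133, [552, -338, 272]), (214, 135, [555, -339, 270]), (346, 145, [614, -348, 261]), (352, 132, [615, -342, 273]), (360, 133, [618, -343, 272])]
264 [(206, 128, [553, -337, 277]), (214, 136, [555, -341, 270]), (346, 145, [614, -350, 262]), (352, 133, [615, -344, 272]), (360, 128, [617, -342, 277])]
268 [(206, 125, [554, -338, 280]), (214, 135, [555, -342, 271]), (346, 145, [614, -351, 262]), (352, 131, [614, -345, 274]), (360, 125, [616, -342, 280])]
272 [(206, 122, [555, -338, 284]), (214, 135, [555, -344, 272]), (346, 146, [614, -354, 262]), (352, 133, [615, -348, 273]), (360, 123, [616, -343, 283])]
[(236, 147, 241), (239, 151, 240), (242, 154, 242), (245, 150, 241), (248, 146, 243), (251, 142, 243), (254, 139, 243), (257, 136, 145), (260, 132, 143), (263, 130, 139), (266, 127, 136), (269, 125, 133)]
```

The depth data settle it: the shut finger tips are about 23 mm behind the reported TCP. That is why the fingers closed above the bar without touching it. I'll open, go 23 mm lower and grip again.

step_arm(
  deltas=[
    [0,0,0,0,-0.1,0,40],
    [0,0,0,0,-0.1,0,40],
    [0,0,0,0,-0.1,0,40],
    [0,0,0,0,-0.1,1.2,40],
    [0,0,0,0,-0.1,2.4,40],
    [0,0,0,0,-0.1,2.4,40],
    [0,0,0,0,-0.1,2.4,20],
    [0,0,0,0,-0.1,2.4,0],
    [0,0,0,0,-0.1,2.4,0],
    [0,0,0,0,-0.1,2.4,0],
    [0,0,0,0,-0.1,2.4,0],
  ],
  squeeze=60,
)

```text
clock: 4.25
tool_pos: [585.1, -351.2, 77.0]
ee_rot: [3.141, 0.0, 1.485]
wrist_force: [-0.5, -1.0, 0.0]
opening: 6.7
```

step_arm(
  deltas=[
    [0,0,0,0,0,-0.3,0],
    [0,0,0,0,0,-1,0],
    [0,0,0,0,0,-3,0],
    [0,0,0,0,0,-6,0],
    [0,0,0,0,0,-9,0],
    [0,0,0,0,0,-12,0],
    [0,0,0,0,0,-13.5,0],
    [0,0,0,0,0,-14,0],
    [0,0,0,0,0,-14,0],
  ],
  squeeze=60,
)

```text
clock: 5.38
tool_pos: [584.7, -350.7, 216.3]
ee_rot: [-3.141, -0.0, 1.485]
wrist_force: [0.4, 1.1, -2.1]
opening: 6.4
```

```bash
python3 -c "
from h import *
to(481.7,145.3,205,93.4)
from cell import env
m=env.camera_model('wrist');p,d=env.read_camera('wrist');P=cloud(d,m);t=env.get_state()['tool_pos']
T=R.from_euler('xyz',env.get_state()['ee_rot']);Q=T.inv().apply((P-t).reshape(-1,3)).reshape(P.shape)
g=(d>0)&(d<300)&(abs(Q[...,1])<12)&(Q[...,0]>14)&(Q[...,2]<0)
q=Q[g]; 
for x in range(14,100,6):
  s=q[(q[:,0]>=x)&(q[:,0]<x+6)]
  if len(s): print(x,len(s),'y',s[:,1].min().round(1),s[:,1].max().round(1),'z top',np.percentile(s[:,2],[2,50]).round(1))
"
```

```text
t 5.38 pos [ 584.7 -350.7  216.3] yaw [-180.    -0.    85.1] F [ 0.4  1.1 -2.1] open 6.4
turn [-0.04 -0.03 -8.29] shift [ 48.54 -14.49   1.16]
14 5157 y -12.0 12.0 z top [-123.3 -106.4]
20 1619 y -12.0 12.0 z top [-124.5 -119.9]
26 313 y -3.5 4.5 z top [-56.7 -55.6]
32 384 y -3.5 4.5 z top [-56.6 -54.8]
38 392 y -3.2 4.5 z top [-53.  -49.1]
44 303 y -3.3 4.3 z top [-46.9 -45.6]
50 306 y -3.2 4.2 z top [-46.8 -45.6]
56 325 y -3.2 4.5 z top [-46.6 -45.5]
62 374 y -3.5 4.5 z top [-46.7 -45.4]
68 369 y -3.5 4.4 z top [-46.6 -45.4]
74 378 y -3.4 4.4 z top [-46.8 -45.3]
80 391 y -3.4 4.3 z top [-46.7 -45.3]
86 399 y -3.3 4.2 z top [-46.6 -45.2]
92 87 y -3.3 4.2 z top [-46.8 -45.2]
```

step_arm(
  deltas=[
    [0,0,0,1.5,-0.5,0,0],
    [0,0,-1,4.5,-1.3,0,0],
    [0,0,-2,9,-2.7,0,0],
    [0,0,-3,14,-4.2,0,0],
    [0,0,-4,19,-5.7,0,0],
    [0,0,-5,24,-7.2,0,0],
    [0,0,-6,29,-8.7,0,0],
    [0,0,-7,34,-10.2,0,0],
    [0,0,-8,39,-11.7,0,0],
    [0,0,-8.3,43.5,-13,0,0],
    [0,0,-8.3,47,-14,0,0],
    [0,0,-8.3,48.5,-14.5,0.5,0],
  ],
)

```text
clock: 6.92
tool_pos: [480.4, 146.7, 211.3]
ee_rot: [-3.141, -0.0, 1.633]
wrist_force: [-0.0, -0.5, -1.8]
opening: 6.7
```

step_arm(
  deltas=[
    [0,0,0,0,0,0.8,0],
    [0,0,0,0,0,1.6,0],
    [0,0,0,0,0,1.6,0],
  ],
)

```text
clock: 7.3
tool_pos: [481.2, 143.3, 194.3]
ee_rot: [-3.139, 0.001, 1.629]
wrist_force: [-0.6, 0.2, -2.8]
opening: 6.4
```

```bash
cat > look.py <<'E'
from h import *
from cell import env
import sys
s=env.get_state();m=env.camera_model('wrist');p,d=env.read_camera('wrist')
cv2.imwrite(f'pics/{sys.argv[1]}.png',p[:,:,::-1]);np.savez(f'pics/{sys.argv[1]}.npz',p=p,d=d,**m)
P=cloud(d,m); g=(d>0)&(abs(P[...,0]-590)<90)&(abs(P[...,1]-180)<14)&(P[...,2]>185)&(P[...,2]<225)
q=P[g]; print('pos',s['tool_pos'].round(1),np.degrees(s['ee_rot']).round(1),len(q))
X=[];Y=[]
for x in range(500,670,10):
  r=q[(q[:,0]>=x)&(q[:,0]<x+10)]
  if len(r)>15:
    lo,hi=np.percentile(r[:,1],[2,98]); print(x,len(r),'y',lo.round(1),hi.round(1),'mid',((lo+hi)/2).round(1),'ztop',np.percentile(r[:,2],97).round(1))
E
python3 look.py w3
```

```text
pos [481.2 143.3 194.3] [-179.8    0.    93.3] 3154
510 169 y 171.7 178.6 mid 175.1 ztop 219.0
520 245 y 172.3 179.2 mid 175.7 ztop 218.0
530 313 y 172.2 179.9 mid 176.1 ztop 208.4
540 302 y 173.4 180.7 mid 177.0 ztop 208.2
550 296 y 174.2 181.4 mid 177.8 ztop 208.4
560 308 y 174.6 182.2 mid 178.4 ztop 208.5
570 315 y 175.0 182.9 mid 178.9 ztop 208.3
580 299 y 176.5 183.6 mid 180.1 ztop 208.4
590 303 y 177.0 184.4 mid 180.7 ztop 208.3
600 315 y 177.4 185.1 mid 181.3 ztop 208.6
610 282 y 178.2 185.9 mid 182.0 ztop 208.2
```

View pics/w3.png

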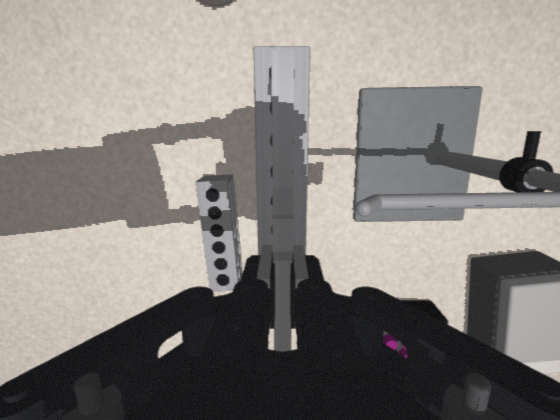

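The wrist view shows the rod along row 205 from column 360, the tip at (366,208) and the held rack near column 282. The rod axis is at about 204 mm, with yaw about 3.9°.

```bash
python3 -c "
from h import *
to(612,152.6,194,93.9)"
```

```text
t 7.35 pos [481.7 143.5 195. ] yaw [-179.9    0.    93.3] F [-0.3 -0.  -2.6] open 6.4
turn [-0.09  0.03 -0.6 ] shift [ 0.16 13.06  0.08]
```

step_arm(
  deltas=[
    [0,0,-0.6,0.02,0.6,0.1,0],
    [0,0,-0.6,0.05,2,0.1,0],
    [0,0,-0.6,0.06,3.8,0.1,0],
    [0,0,-0.6,0.08,5.6,0.1,0],
    [0,0,-0.6,0.1,7.4,0.1,0],
    [0,0,-0.6,0.12,9.2,0.1,0],
    [0,0,-0.6,0.14,11,0.1,0],
    [0,0,-0.6,0.16,12.4,0.1,0],
    [0,0,-0.6,0.16,13,0.1,0],
    [0,0,-0.6,0.16,13,0.1,0],
  ],
)

```text
clock: 8.6
tool_pos: [611.8, 153.9, 194.6]
ee_rot: [-3.141, 0.0, 1.641]
wrist_force: [-0.5, 0.2, -2.6]
opening: 6.3
```

```bash
python3 look.py w4; python3 -c "
from h import *
to(612,152.6,163,93.9)"
```

```text
pos [611.8 153.9 194.6] [-180.    0.   94.] 4526
510 95 y 171.3 178.5 mid 174.9 ztop 219.0
520 524 y 171.6 179.1 mid 175.3 ztop 218.3
530 290 y 172.8 179.9 mid 176.4 ztop 208.3
540 291 y 173.4 180.5 mid 177.0 ztop 208.2
550 295 y 174.1 181.3 mid 177.7 ztop 208.5
560 293 y 174.7 182.0 mid 178.4 ztop 208.4
570 297 y 175.5 182.8 mid 179.1 ztop 208.4
580 292 y 176.2 183.5 mid 179.9 ztop 208.3
590 296 y 176.9 184.3 mid 180.6 ztop 208.1
600 142 y 177.5 184.7 mid 181.1 ztop 208.2
610 148 y 166.1 185.8 mid 175.9 ztop 224.3
620 316 y 166.3 186.6 mid 176.5 ztop 220.2
630 313 y 179.6 187.2 mid 183.4 ztop 208.3
640 316 y 180.2 188.1 mid 184.2 ztop 208.4
650 559 y 180.3 190.8 mid 185.6 ztop 209.8
660 59 y 181.1 190.0 mid 185.5 ztop 209.0
t 8.65 pos [611.3 153.9 194.5] yaw [-179.9    0.    94. ] F [-0.7 -0.3 -2.6] open 6.2
turn [-0.06  0.    0.1 ] shift [-0.14  0.07  3.15]
```

View pics/w4.png

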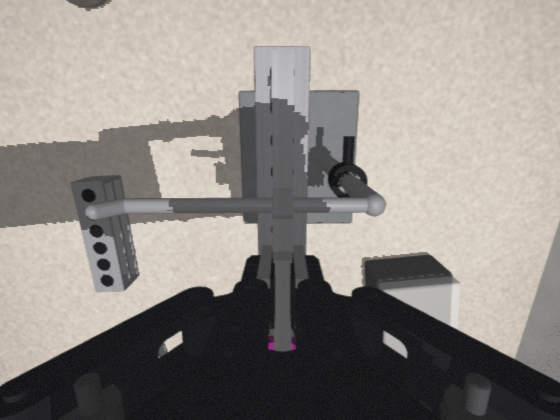

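The rod runs along row 205, under the bail and between the fingers' side and the far end. I'll lower the rack most of the way, then feel for the rod.

step_arm(
  deltas=[
    [0,0,0,-0.1,0,0.5,0],
    [0,0,0,-0.1,0,1.3,0],
    [0,0,0,-0.1,0,2.2,0],
    [0,0,0,-0.1,0,2.8,0],
    [0,0,0,-0.1,0,3.2,0],
    [0,0,0,-0.1,0,3.2,0],
  ],
)

```text
clock: 9.4
tool_pos: [611.4, 152.9, 162.3]
ee_rot: [-3.141, 0.0, 1.641]
wrist_force: [1.2, -0.3, -2.4]
opening: 6.4
```

step_arm(
  deltas=[
    [0,0,0,0,0,0.1,0],
    [0,0,0,0,0,0.1,0],
  ],
)

```text
clock: 9.65
tool_pos: [611.9, 153.0, 162.1]
ee_rot: [3.141, -0.0, 1.641]
wrist_force: [0.1, -0.3, -3.2]
opening: 6.5
```

step_arm(
  deltas=[
    [0,0,0,0,0,0.1,0],
    [0,0,0,0,0,0.1,0],
  ],
)

```text
clock: 9.9
tool_pos: [611.7, 153.0, 160.8]
ee_rot: [3.142, -0.0, 1.641]
wrist_force: [0.1, -0.5, -2.8]
opening: 6.6
```

step_arm(
  deltas=[
    [0,0,0,0,0,0.1,0],
    [0,0,0,0,0,0.1,0],
  ],
)

```text
clock: 10.15
tool_pos: [611.6, 152.9, 159.7]
ee_rot: [-3.141, 0.0, 1.641]
wrist_force: [0.4, 0.4, -2.9]
opening: 6.6
```

step_arm(
  deltas=[
    [0,0,0,0,0,0.1,0],
    [0,0,0,0,0,0.1,0],
  ],
)

```text
clock: 10.4
tool_pos: [611.6, 152.9, 158.7]
ee_rot: [-3.141, 0.0, 1.641]
wrist_force: [0.1, 0.4, -2.5]
opening: 6.5
```

step_arm(
  deltas=[
    [0,0,0,0,0,0.05,0],
    [0,0,0,0,0,0.05,0],
  ],
)

```text
clock: 10.65
tool_pos: [611.7, 153.0, 158.5]
ee_rot: [3.142, -0.0, 1.641]
wrist_force: [-0.8, -0.4, -2.4]
opening: 6.4
```

step_arm(
  deltas=[
    [0,0,0,0,0,0.05,0],
    [0,0,0,0,0,0.05,0],
  ],
)

```text
clock: 10.9
tool_pos: [611.8, 153.0, 158.2]
ee_rot: [3.141, -0.0, 1.641]
wrist_force: [-1.8, 0.4, 0.8]
opening: 6.8
```

step_arm(
  deltas=[
    [0,0,0,0,0,0.05,0],
    [0,0,0,0,0,0.05,0],
  ],
)

```text
clock: 11.15
tool_pos: [611.9, 153.1, 157.9]
ee_rot: [3.141, -0.0, 1.641]
wrist_force: [-2.5, -0.0, 2.8]
opening: 6.4
```

step_arm(
  deltas=[
    [0,0,0,0,0,0.05,0],
    [0,0,0,0,0,0.05,0],
  ],
)

```text
clock: 11.4
tool_pos: [612.0, 153.2, 157.7]
ee_rot: [3.141, -0.0, 1.641]
wrist_force: [-2.3, 0.4, 5.5]
opening: 6.5
```

Contact came at TCP z about 158.3, so the rod axis is about 203.6 mm, which agrees with the camera. I'll ease up 1.5 mm and slide back.

step_arm(
  deltas=[
    [0,0,0,0,0,-0.15,0],
    [0,0,0,0,0,-0.15,0],
    [0,0,0,0,0.4,-0.15,0],
    [0,0,0,0,0.8,-0.15,0],
    [0,0,0,0,1.2,-0.15,0],
    [0,0,0,0,1.2,-0.15,0],
  ],
)

```text
clock: 12.15
tool_pos: [624.7, 153.8, 158.2]
ee_rot: [3.14, 0.0, 1.64]
wrist_force: [1.2, -0.0, 0.3]
opening: 6.7
```

step_arm(
  deltas=[
    [0,0,0,0,0.1,0,0],
    [0,0,0,0,0.2,0,0],
    [0,0,0,0,0.2,0,0],
  ],
)

```text
clock: 12.52
tool_pos: [625.5, 153.9, 158.1]
ee_rot: [-3.141, 0.0, 1.641]
wrist_force: [-2.0, 0.0, 1.4]
opening: 6.3
```

step_arm(
  deltas=[
    [0,0,0,0,0.1,0,0],
    [0,0,0,0,0.1,0,0],
  ],
)

```text
clock: 12.78
tool_pos: [626.7, 154.0, 158.2]
ee_rot: [3.141, 0.0, 1.641]
wrist_force: [-1.8, -1.4, 1.4]
opening: 6.3
```

step_arm(
  deltas=[
    [0,0,0,0,0.1,0,0],
    [0,0,0,0,0.1,0,0],
  ],
)

```text
clock: 13.02
tool_pos: [627.8, 154.1, 158.2]
ee_rot: [3.141, -0.0, 1.641]
wrist_force: [-1.8, -0.6, 0.2]
opening: 6.7
```

step_arm(
  deltas=[
    [0,0,0,0,0.1,0,0],
    [0,0,0,0,0.1,0,0],
  ],
)

```text
clock: 13.28
tool_pos: [628.8, 154.2, 158.2]
ee_rot: [3.141, -0.0, 1.641]
wrist_force: [-2.5, 0.3, 0.4]
opening: 6.5
```

step_arm(
  deltas=[
    [0,0,0,0,0.1,0,0],
    [0,0,0,0,0.1,0,0],
  ],
)

```text
clock: 13.52
tool_pos: [629.8, 154.2, 158.3]
ee_rot: [3.141, -0.0, 1.641]
wrist_force: [-1.9, 0.2, 0.3]
opening: 6.4
```

step_arm(
  deltas=[
    [0,0,0,0,0.1,0,0],
    [0,0,0,0,0.1,0,0],
  ],
)

```text
clock: 13.78
tool_pos: [630.8, 154.3, 158.3]
ee_rot: [3.141, -0.0, 1.641]
wrist_force: [-1.6, -0.0, 0.3]
opening: 6.8
```

step_arm(
  deltas=[
    [0,0,0,0,0.1,0,0],
    [0,0,0,0,0.1,0,0],
  ],
)

```text
clock: 14.02
tool_pos: [631.8, 154.4, 158.3]
ee_rot: [3.141, -0.0, 1.641]
wrist_force: [-1.8, -0.3, 0.5]
opening: 6.4
```

step_arm(
  deltas=[
    [0,0,0,0,0.1,0,0],
    [0,0,0,0,0.1,0,0],
  ],
)

```text
clock: 14.28
tool_pos: [632.8, 154.4, 158.3]
ee_rot: [3.141, -0.0, 1.641]
wrist_force: [-1.8, 0.0, 1.0]
opening: 6.9
```

step_arm(
  deltas=[
    [0,0,0,0,0.1,0,0],
    [0,0,0,0,0.1,0,0],
  ],
)

```text
clock: 14.52
tool_pos: [633.8, 154.5, 158.3]
ee_rot: [3.141, 0.0, 1.641]
wrist_force: [-0.5, 0.2, -0.1]
opening: 6.7
```

step_arm(
  deltas=[
    [0,0,0,0,0.1,0,0],
    [0,0,0,0,0.1,0,0],
  ],
)

```text
clock: 14.78
tool_pos: [634.8, 154.6, 158.3]
ee_rot: [3.141, -0.0, 1.641]
wrist_force: [-1.3, -0.1, 0.6]
opening: 6.6
```

step_arm(
  deltas=[
    [0,0,0,0,0.1,0,0],
    [0,0,0,0,0.1,0,0],
  ],
)

```text
clock: 15.02
tool_pos: [635.5, 154.6, 158.2]
ee_rot: [-3.141, 0.0, 1.641]
wrist_force: [-2.3, 0.0, -0.0]
opening: 6.5
```

Run:
```python
from h import *
m=np.load("pics/w4.npz");P=cloud(m["d"],m);d=m["d"]
g=(d>0)&(P[...,0]>620)&(P[...,0]<700)&(abs(P[...,1]-184)<30)
for lo,hi in((40,75),(75,100),(100,122),(124,144),(146,180),(198,215)):
    q=P[g&(P[...,2]>lo)&(P[...,2]<hi)]
    if len(q)>10: print(lo,len(q),np.percentile(q[:,0],[1,99]).round(1),np.percentile(q[:,1],[1,99]).round(1))
b=P[(d>0)&(P[...,2]>7)&(P[...,2]<14)&(P[...,0]>540)]; print(rect(b))
q=P[(d>0)&(P[...,2]>210)&(P[...,2]<222)&(P[...,0]<540)&(P[...,0]>500)];print(q.min(0),q.max(0))
```

```text
40 98 [649.8 660.2] [180.8 192.8]
75 82 [649.7 659.7] [181.3 192.8]
124 985 [644.8 669.5] [174.9 213.4]
146 973 [620.1 658.9] [154.5 213. ]
198 1435 [620.6 661.5] [179.2 190.6]
(array([652.4, 145.5]), array([181.8, 278.8]), 32.6)
[516.07504859 170.69293804 210.03142211] [528.40520736 179.10839191 220.07402643]
```

step_arm(
  deltas=[
    [0,0,0,0,0.05,0,0],
    [0,0,0,0,0.05,0,0],
  ],
)

```text
clock: 15.28
tool_pos: [635.9, 154.6, 158.2]
ee_rot: [-3.141, 0.0, 1.641]
wrist_force: [-2.8, -0.9, 0.5]
opening: 6.4
```

step_arm(
  deltas=[
    [0,0,0,0,0.05,0,0],
    [0,0,0,0,0.05,0,0],
  ],
)

```text
clock: 15.52
tool_pos: [636.5, 154.7, 158.2]
ee_rot: [-3.141, 0.0, 1.641]
wrist_force: [-1.9, -0.3, 0.7]
opening: 6.8
```

step_arm(
  deltas=[
    [0,0,0,0,0.05,0,0],
    [0,0,0,0,0.05,0,0],
  ],
)

```text
clock: 15.78
tool_pos: [637.0, 154.8, 158.2]
ee_rot: [-3.141, 0.0, 1.641]
wrist_force: [-2.2, -0.8, 1.3]
opening: 6.5
```

```bash
cat > tilt.py <<'E'
from h import *
from cell import env
import sys
s=env.get_state();m=env.camera_model('wrist');p,d=env.read_camera('wrist');cv2.imwrite(f'pics/{sys.argv[1]}.png',p[:,:,::-1])
P=cloud(d,m);T=R.from_euler('xyz',s['ee_rot']);Q=T.inv().apply((P-s['tool_pos']).reshape(-1,3)).reshape(P.shape)
print(s['tool_pos'].round(1),np.degrees(s['ee_rot']).round(2))
def row(n,zl,zh,xl,xh,w):
    g=(d>0)&(Q[...,2]>zl)&(Q[...,2]<zh)&(Q[...,0]>xl)&(Q[...,0]<xh)&(abs(Q[...,1])<w)
    q=Q[g]; print(n,len(q),'y edges',np.percentile(q[:,1],[1,99]).round(1) if len(q) else '','z',np.percentile(q[:,2],50).round(1) if len(q) else '')
for x in (45,60,75): row(f'bar x{x}',-50,-42,x,x+12,9)
for x in (15,35,55,75,95): row(f'body x{x}',30,42,x,x+12,30)
row('peak',-58,-52,22,36,9)
b=(d>0)&(abs(P[...,0]-590)<90)&(P[...,2]>199)&(P[...,2]<214)&(abs(P[...,1]-180)<14)
for x in (550,590,620): 
    q=P[b&(abs(P[...,0]-x)<6)]; 
    if len(q): print('rod',x,np.percentile(q[:,1],[2,98]).mean().round(1))
E
python3 tilt.py w5
```

```text
[637.  154.8 158.2] [-179.98    0.     94.01]
bar x45 642 y edges [-3.8  4. ] z -45.2
bar x60 705 y edges [-4.   3.8] z -45.3
bar x75 782 y edges [-3.9  3.7] z -45.2
body x15 442 y edges [-18.7  12.2] z 36.6
body x35 563 y edges [-18.9  15.4] z 36.7
body x55 616 y edges [-19.   14.6] z 36.7
body x75 683 y edges [-19.2  14.3] z 36.7
body x95 751 y edges [-19.2  14.4] z 36.6
peak 730 y edges [-3.3  4.3] z -55.0
rod 550 177.3
rod 590 180.3
rod 620 182.3
```

View pics/w5.png

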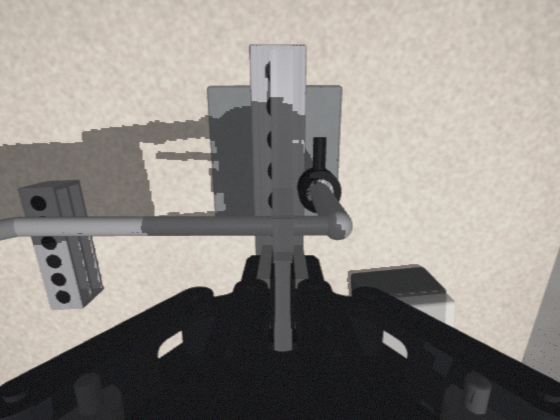

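The wrist view shows the rod along row 225 and the rack body now beside the collar at (320,188). The body lags the bail by 2.3 mm, so it touched the upright and the rack tilted 1.6° in the grip. I'll back off about 2 mm, let go in place and check how it hangs.

step_arm(
  deltas=[
    [0,0,0,0,-0.1,0,0],
    [0,0,0,0,-0.2,0,0],
    [0,0,0,0,-0.2,0,0],
    [0,0,0,0,-0.2,0,8],
    [0,0,0,0,-0.2,0,12],
    [0,0,0,0,-0.2,0,16],
    [0,0,0,0,-0.2,0,20],
    [0,0,0,0,-0.2,0,20],
    [0,0,0,0,-0.2,0,20],
  ],
  squeeze=30,
)

```text
clock: 16.95
tool_pos: [635.1, 154.6, 158.3]
ee_rot: [3.142, 0.0, 1.641]
wrist_force: [0.2, -0.1, 0.5]
opening: 17.2
```

```bash
python3 tilt.py w6; python3 -c "
from h import *
to(630,154,158,94)"
```

```text
[635.1 154.6 158.3] [180.   0.  94.]
bar x45 613 y edges [-3.   4.4] z -45.0
bar x60 721 y edges [-3.3  4.6] z -44.9
bar x75 770 y edges [-3.2  4.5] z -44.9
body x15 446 y edges [-16.7  14.3] z 36.9
body x35 582 y edges [-16.9  18. ] z 36.9
body x55 598 y edges [-17.2  16.6] z 37.0
body x75 676 y edges [-16.9  16.2] z 37.1
body x95 733 y edges [-16.8  16.4] z 37.1
peak 738 y edges [-2.9  4.7] z -55.0
rod 550 177.4
rod 590 180.3
rod 620 182.2
t 17.0 pos [635.1 154.6 158.3] yaw [-180.   -0.   94.] F [1.1 1.4 0.1] open 17.2
turn [-0. -0.  0.] shift [-0.02 -0.52  0.03]
```

Run:
```python
from h import *
for n,t,e in(("w3",[481.2,143.3,194.3],[-179.8,0,93.3]),("w4",[611.8,153.9,194.6],[-180,0,94.0])):
    m=np.load(f"pics/{n}.npz");P=cloud(m["d"],m);d=m["d"];T=R.from_euler("xyz",e,degrees=True);Q=T.inv().apply((P-t).reshape(-1,3)).reshape(P.shape)
    for a,b,w in((-50,-42,9),(30,42,30)):
        q=Q[(d>0)&(Q[...,2]>a)&(Q[...,2]<b)&(Q[...,0]>55)&(Q[...,0]<87)&(abs(Q[...,1])<w)];print(n,np.percentile(q[:,1],[1,99]).round(1))
```

```text
w3 [-3.8  4.1]
w3 [-16.9  16.6]
w4 [-3.6  4.3]
w4 [-16.7  16.7]
```

Released, the large rack hangs free. The body is still against the upright with only about 0.4° of tilt, and it is square. I'll withdraw and fetch the medium rack.

step_arm(
  deltas=[
    [0,0,0,0,0,-1,20],
    [0,0,0,0,0,-4,20],
    [0,0,0,0,0,-8,20],
    [0,0,0,-1.5,-0.6,-10,20],
    [0,0,0,-7,-3,-10,40],
    [0,0,-1,-12.5,-5.4,-10,40],
    [0,0,-1,-18,-7.8,-10,40],
    [0,0,-2,-23.5,-10.1,-10,40],
    [0,0,-2.2,-29,-12.5,-10,40],
    [0,0,-2.2,-34.5,-14.9,-10,40],
    [0,0,-2.2,-40,-17.2,-10,40],
    [0,0,-2.2,-45.5,-19.6,-8,40],
  ],
)

```text
clock: 18.5
tool_pos: [471.0, -315.4, 240.4]
ee_rot: [3.139, 0.003, 1.679]
wrist_force: [0.5, 1.5, -0.6]
opening: 34.0
```

step_arm(
  deltas=[
    [0,0,0,-3.5,-1.5,2,40],
    [0,0,0,-4.4,-1.9,3,40],
    [0,0,0,-4.4,-1.9,3,40],
  ],
)

```text
clock: 18.88
tool_pos: [456.2, -357.7, 207.4]
ee_rot: [-3.14, -0.003, 1.678]
wrist_force: [-0.1, -0.1, 0.3]
opening: 34.2
```

```bash
cat > find.py <<'E'
from h import *
from cell import env
m=env.camera_model("wrist");p,d=env.read_camera("wrist");P=cloud(d,m)
import sys;np.savez(f"pics/{sys.argv[1]}.npz",p=p,d=d,**m)
g=((d>180)&(P[...,2]>110)&(P[...,2]<140)).astype(np.uint8);k,l,s,c=cv2.connectedComponentsWithStats(g)
for i in range(1,k):
    if s[i,4]>200: Q=P[l==i];print(c[i].round(),s[i,4],rect(Q),np.percentile(Q[:,2],[50,98]).round(1))
E
python3 find.py w7; python3 -c "
from h import *
to(455.6,-358.6,77,96.2)"
```

```text
[281. 167.] 1330 (array([ 452.1, -329.4]), array([  7.9, 110.1]), 5.8) [122.4 132.8]
t 18.93 pos [ 457.2 -357.3  208.3] yaw [-1.80e+02 -1.00e-01  9.62e+01] F [-0.2 -0.3  0.9] open 33.9
turn [-0.02 -0.08 -0.02] shift [-0.13 -0.17 13.13]
```

step_arm(
  deltas=[
    [0,0,0.2,-0.1,-0.22,4,40],
    [0,0,0.2,-0.1,-0.22,8,40],
    [0,0,0.2,-0.1,-0.22,11.5,40],
    [0,0,0.2,-0.1,-0.22,13.1,40],
    [0,0,0.2,-0.1,-0.22,13.1,40],
    [0,0,0.2,-0.1,-0.22,13.1,20],
    [0,0,0.2,-0.1,-0.22,13.1,0],
    [0,0,0.2,-0.1,-0.22,13.1,0],
    [0,0,0.2,-0.1,-0.22,13.1,0],
    [0,0,0.2,-0.1,-0.22,13.1,0],
  ],
  squeeze=60,
)

```text
clock: 20.18
tool_pos: [456.4, -360.4, 79.6]
ee_rot: [3.14, 0.002, 1.675]
wrist_force: [-1.3, 1.3, 5.5]
opening: 6.4
```

step_arm(
  deltas=[
    [0,0,0,0,0,-0.3,0],
    [0,0,0,0,0,-1,0],
    [0,0,0,0,0,-3,0],
    [0,0,0,0,0,-6,0],
    [0,0,0,0,0,-9,0],
    [0,0,0,0,0,-12,0],
    [0,0,0,0,0,-14,0],
    [0,0,0,0,0,-15,0],
    [0,0,0,0,0,-15,0],
  ],
)

```text
clock: 21.3
tool_pos: [455.8, -359.7, 228.7]
ee_rot: [3.14, 0.002, 1.676]
wrist_force: [-0.1, 0.0, -2.5]
opening: 6.4
```

```bash
python3 tilt.py w8; python3 -c "
from h import *
to(481.5,144.3,195,94)"
```

```text
[ 455.8 -359.7  228.7] [1.7992e+02 9.0000e-02 9.6000e+01]
bar x45 443 y edges [-3.5  4.1] z -42.7
bar x60 427 y edges [-3.4  4.3] z -42.6
bar x75 393 y edges [-3.6  4.2] z -42.5
body x15 503 y edges [-16.9  16.4] z 39.5
body x35 574 y edges [-17.2  16. ] z 39.7
body x55 617 y edges [-17.4  16.3] z 39.7
body x75 652 y edges [-17.4  16.3] z 39.8
body x95 30 y edges [-16.4  16. ] z 40.2
peak 448 y edges [-3.3  4.3] z -52.6
t 21.35 pos [ 455.2 -359.2  227.5] yaw [-180.   -0.   96.] F [ 0.1  0.3 -2.8] open 6.2
turn [-0.01 -0.01  2.  ] shift [49.79  7.88  3.25]
```

step_arm(
  deltas=[
    [0,0,0,1.5,0.2,0,0],
    [0,0,0,4.5,0.7,0,0],
    [0,0,0,9,1.4,0,0],
    [0,0,0.5,14,2.2,0,0],
    [0,0,1,19,3,0,0],
    [0,0,1.5,24,3.7,0,0],
    [0,0,2,29,4.5,0,0],
    [0,0,2,34,5.3,0,0],
    [0,0,2,39,6,0.6,0],
    [0,0,2,44,6.8,1.5,0],
    [0,0,2,48,7.4,2.5,0],
    [0,0,2,49.6,7.7,3,0],
  ],
)

```text
clock: 22.85
tool_pos: [477.9, 144.2, 195.8]
ee_rot: [-3.138, 0.0, 1.644]
wrist_force: [-0.5, -0.8, -2.9]
opening: 6.6
```

step_arm(
  deltas=[
    [0,0,0,0,0,0,0],
    [0,0,0,0,0,0,0],
  ],
)

```text
clock: 23.1
tool_pos: [479.9, 141.0, 197.4]
ee_rot: [-3.141, 0.001, 1.64]
wrist_force: [0.1, -0.5, -2.2]
opening: 6.5
```

```bash
cat >> look.py <<'E'
T=R.from_euler('xyz',s['ee_rot']);Q=T.inv().apply((P-s['tool_pos']).reshape(-1,3)).reshape(P.shape)
h=(d>0)&(Q[...,2]<-50)&(Q[...,2]>-60)&(abs(Q[...,1])<5)&(Q[...,0]>15)&(Q[...,0]<45)
print('peak x',np.percentile(Q[h][:,0],[2,98]).round(1),'of',len(Q[h]))
E
python3 look.py w9; python3 -c "
from h import *
to(570,148.6,197,94)"
```

```text
pos [479.9 141.  197.4] [-1.8e+02  1.0e-01  9.4e+01] 3082
510 168 y 171.3 178.6 mid 174.9 ztop 218.8
520 230 y 172.2 179.2 mid 175.7 ztop 218.1
530 289 y 172.5 179.9 mid 176.2 ztop 208.4
540 294 y 173.2 180.6 mid 176.9 ztop 208.1
550 293 y 174.0 181.4 mid 177.7 ztop 208.4
560 286 y 174.8 182.1 mid 178.4 ztop 208.3
570 296 y 175.4 182.8 mid 179.1 ztop 208.5
580 285 y 176.1 183.6 mid 179.8 ztop 208.3
590 287 y 176.7 184.3 mid 180.5 ztop 208.3
600 290 y 177.4 185.0 mid 181.2 ztop 208.3
610 298 y 177.9 185.8 mid 181.9 ztop 208.2
620 32 y 168.6 186.3 mid 177.4 ztop 207.5
630 34 y 166.2 170.7 mid 168.5 ztop 200.1
peak x [22.8 40.3] of 931
t 23.15 pos [480.2 140.9 197.7] yaw [180.    0.   93.9] F [ 0.1 -1.  -1.7] open 6.5
turn [ 0.    0.04 -0.07] shift [0.15 9.01 0.07]
```

```bash
python3 -c "
from h import *
to(587,149.0,197,94)"
```

```text
t 23.15 pos [480.2 140.9 197.7] yaw [180.    0.   93.9] F [ 0.1 -1.  -1.7] open 6.5
turn [ 0.    0.04 -0.07] shift [ 0.08 10.71  0.07]
```

step_arm(
  deltas=[
    [0,0,-0.1,0.02,0.6,0,0],
    [0,0,-0.1,0.04,2,0,0],
    [0,0,-0.1,0.06,4,0,0],
    [0,0,-0.1,0.08,6,0,0],
    [0,0,-0.1,0.08,8,0,0],
    [0,0,-0.1,0.08,10,0,0],
    [0,0,-0.1,0.08,10.7,0.7,0],
    [0,0,-0.1,0.08,10.7,1.8,0],
    [0,0,-0.1,0.08,10.7,2.8,0],
    [0,0,-0.1,0.08,10.7,3.3,0],
    [0,0,-0.1,0.08,10.7,3.4,0],
    [0,0,-0.1,0.08,10.7,3.4,0],
  ],
)

```text
clock: 24.65
tool_pos: [586.9, 150.4, 163.8]
ee_rot: [3.141, -0.0, 1.643]
wrist_force: [-0.4, -0.8, -3.9]
opening: 6.5
```

step_arm(
  deltas=[
    [0,0,0,0,0,0.1,0],
    [0,0,0,0,0,0.1,0],
  ],
)

```text
clock: 24.9
tool_pos: [587.0, 150.3, 162.8]
ee_rot: [3.141, -0.0, 1.642]
wrist_force: [0.3, 0.0, -2.4]
opening: 6.5
```

step_arm(
  deltas=[
    [0,0,0,0,0,0.1,0],
    [0,0,0,0,0,0.1,0],
  ],
)

```text
clock: 25.15
tool_pos: [586.7, 150.3, 161.5]
ee_rot: [-3.141, 0.0, 1.642]
wrist_force: [0.1, -0.4, -2.1]
opening: 6.5
```

step_arm(
  deltas=[
    [0,0,0,-0.1,0,0,0],
    [0,0,0,-0.1,0,0.05,0],
    [0,0,0,-0.1,0,0.05,0],
  ],
)

```text
clock: 25.52
tool_pos: [586.9, 149.2, 161.0]
ee_rot: [3.142, 0.0, 1.642]
wrist_force: [0.4, 0.1, -1.8]
opening: 6.4
```

step_arm(
  deltas=[
    [0,0,0,0,0,0.05,0],
    [0,0,0,0,0,0.05,0],
  ],
)

```text
clock: 25.78
tool_pos: [587.0, 149.3, 160.9]
ee_rot: [3.141, 0.0, 1.642]
wrist_force: [-0.4, -0.4, 0.2]
opening: 6.6
```

step_arm(
  deltas=[
    [0,0,0,0,0,0.05,0],
    [0,0,0,0,0,0.05,0],
  ],
)

```text
clock: 26.02
tool_pos: [587.1, 149.3, 160.6]
ee_rot: [3.141, -0.0, 1.642]
wrist_force: [-1.4, 0.0, 1.6]
opening: 6.5
```

Seated at the predicted height (160.9), so the rod is in the peak. Sliding back.

step_arm(
  deltas=[
    [0,0,0,0,0,-0.05,0],
    [0,0,0,0,0.3,-0.05,0],
    [0,0,0,0,0.6,-0.05,0],
    [0,0,0,0,0.9,-0.05,0],
    [0,0,0,0,1.2,-0.05,0],
    [0,0,0,0,1.2,-0.05,0],
  ],
)

```text
clock: 26.78
tool_pos: [599.6, 150.2, 160.6]
ee_rot: [3.14, -0.0, 1.642]
wrist_force: [-1.7, 0.2, 1.3]
opening: 6.6
```

step_arm(
  deltas=[
    [0,0,0,0,0.1,0,0],
    [0,0,0,0,0.2,0,0],
    [0,0,0,0,0.2,0,0],
  ],
)

```text
clock: 27.15
tool_pos: [600.8, 150.3, 160.5]
ee_rot: [-3.141, 0.0, 1.642]
wrist_force: [-1.9, 0.5, 2.1]
opening: 6.5
```

```bash
python3 tilt.py w10
```

```text
[600.8 150.3 160.5] [-179.99    0.     94.1 ]
bar x45 594 y edges [-3.9  3.7] z -43.1
bar x60 656 y edges [-4.   3.9] z -43.2
bar x75 678 y edges [-4.   3.8] z -43.3
body x15 830 y edges [-16.8  29.7] z 39.2
body x35 934 y edges [-17.1  29.7] z 39.1
body x55 986 y edges [-17.2  29.6] z 39.0
body x75 1087 y edges [-17.3  29.5] z 38.9
body x95 536 y edges [-16.2  29.7] z 39.1
peak 577 y edges [-3.7  4. ] z -52.8
rod 550 177.2
rod 590 184.3
rod 620 182.3
```

step_arm(
  deltas=[
    [0,0,0,0,0.1,0,0],
    [0,0,0,0,0.2,0,0],
    [0,0,0,0,0.2,0,0],
  ],
)

```text
clock: 27.58
tool_pos: [602.7, 150.4, 160.5]
ee_rot: [-3.141, 0.0, 1.642]
wrist_force: [-3.7, -0.8, 2.4]
opening: 6.4
```

```bash
sed -i "s/^b=(d>0)/f=(d>0)\&(Q[...,2]>30)\&(Q[...,2]<42)\&(Q[...,0]>40)\&(Q[...,0]<85);c=(d>0)\&(Q[...,2]>-50)\&(Q[...,2]<-40)\&(Q[...,0]>42)\&(Q[...,0]<80)\&(abs(Q[...,1])<9)\nprint('front edge rel bar',round(np.percentile(Q[f\&(abs(Q[...,1])<18.5)][:,1],1)-np.median(Q[c][:,1]),2))\nb=(d>0)/" tilt.py; python3 tilt.py w11
```

```text
[602.7 150.4 160.5] [-1.7998e+02  1.0000e-02  9.4110e+01]
bar x45 599 y edges [-3.9  3.7] z -43.2
bar x60 659 y edges [-4.1  3.9] z -43.2
bar x75 693 y edges [-4.   3.8] z -43.3
body x15 879 y edges [-18.2  29.7] z 39.1
body x35 977 y edges [-18.3  29.6] z 39.0
body x55 1046 y edges [-18.5  29.6] z 38.9
body x75 1167 y edges [-18.6  29.6] z 38.8
body x95 615 y edges [-16.9  29.7] z 39.2
peak 571 y edges [-3.4  4.3] z -52.9
front edge rel bar -18.31
rod 550 177.1
rod 590 180.1
rod 620 182.6
```

Contact: the body is tilted by 1.2 mm. I'll back off 0.9 mm and release.

step_arm(
  deltas=[
    [0,0,0,0,-0.1,0,0],
    [0,0,0,0,-0.1,0,0],
    [0,0,0,0,-0.1,0,8],
    [0,0,0,0,-0.1,0,12],
    [0,0,0,0,-0.1,0,16],
    [0,0,0,0,-0.1,0,20],
    [0,0,0,0,-0.1,0,20],
    [0,0,0,0,-0.1,0,20],
  ],
  squeeze=30,
)

```text
clock: 28.62
tool_pos: [601.8, 150.4, 160.5]
ee_rot: [3.142, -0.0, 1.642]
wrist_force: [0.6, -0.2, -1.0]
opening: 16.9
```

```bash
python3 tilt.py w12; python3 -c "
from h import *
import numpy as np
to(465.0,-130.6,170,106.2)"
```

```text
[601.8 150.4 160.5] [180.   -0.   94.1]
bar x45 580 y edges [-3.1  4.4] z -43.0
bar x60 605 y edges [-3.3  4.6] z -42.8
bar x75 569 y edges [-3.3  4.5] z -42.8
body x15 857 y edges [-17.4  29.7] z 39.0
body x35 954 y edges [-17.2  29.7] z 39.0
body x55 1016 y edges [-17.3  29.6] z 39.1
body x75 1122 y edges [-17.4  29.6] z 39.2
body x95 535 y edges [-12.   29.9] z 39.3
peak 588 y edges [-2.9  5. ] z -52.9
front edge rel bar -18.43
rod 550 177.3
rod 590 180.3
rod 620 182.4
t 28.68 pos [601.8 150.4 160.5] yaw [180.   -0.   94.1] F [ 0.9 -0.  -0.1] open 17.2
turn [  0.   -0.  -12.1] shift [-27.05 -15.66  -0.95]
```

View pics/w12.png

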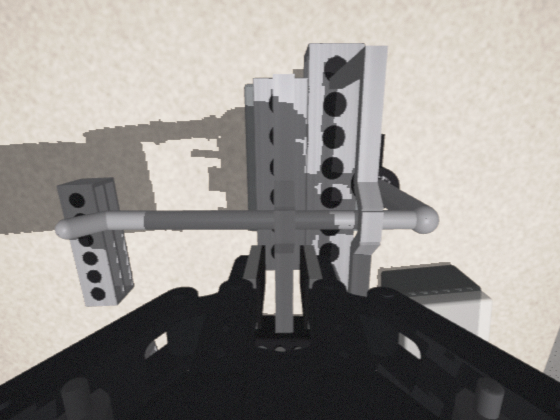

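The view shows both racks on the rod (row 220), with the medium close in front of the large and parallel to it. Next, the small rack.

step_arm(
  deltas=[
    [0,0,0,0,0,-1,20],
    [0,0,0,0,0,-4,20],
    [0,0,0,0,0,-8,20],
    [0,0,0,-1.5,-0.9,-10,20],
    [0,0,-2,-6.5,-3.8,-10,40],
    [0,0,-5,-11.5,-6.7,-10,40],
    [0,0,-8,-16.5,-9.6,-10,40],
    [0,0,-11,-21.5,-12.5,-9,40],
    [0,0,-12.1,-25.5,-14.9,-7,40],
    [0,0,-12.1,-27,-15.8,-4.8,40],
    [0,0,-12.1,-27,-15.8,-4.8,40],
    [0,0,-12.1,-27,-15.8,-4.8,40],
  ],
)

```text
clock: 30.18
tool_pos: [463.8, -130.2, 209.2]
ee_rot: [3.141, 0.0, 1.853]
wrist_force: [-0.3, 1.1, 0.9]
opening: 34.0
```

```bash
python3 find.py w13; python3 -c "
from h import *
to(463.6,-130.5,77,106.2)"
```

```text
[281. 168.] 1109 (array([ 455.5, -102.8]), array([ 8. , 91.7]), 16.4) [122.5 132.8]
t 30.23 pos [ 464.4 -130.   209.6] yaw [179.9   0.  106.2] F [ 0.  -0.7 -0.3] open 34.0
turn [0.09 0.05 0.04] shift [-0.02 -0.11 13.26]
```

step_arm(
  deltas=[
    [0,0,0,0,-0.08,4,40],
    [0,0,0,0,-0.08,8,40],
    [0,0,0,0,-0.08,11.5,40],
    [0,0,0,0,-0.08,13.1,40],
    [0,0,0,0,-0.08,13.1,40],
    [0,0,0,0,-0.08,13.1,40],
    [0,0,0,0,-0.08,13.1,20],
    [0,0,0,0,-0.08,13.1,0],
    [0,0,0,0,-0.08,13.1,0],
    [0,0,0,0,-0.08,13.1,0],
    [0,0,0,0,-0.08,13.1,0],
  ],
  squeeze=60,
)

```text
clock: 31.6
tool_pos: [463.8, -131.0, 78.9]
ee_rot: [3.14, 0.001, 1.854]
wrist_force: [-1.6, 0.9, 5.9]
opening: 6.2
```

step_arm(
  deltas=[
    [0,0,0,0,0,-0.3,0],
    [0,0,0,0,0,-1,0],
    [0,0,0,0,0,-3,0],
    [0,0,0,0,0,-6,0],
    [0,0,0,0,0,-9,0],
    [0,0,0,0,0,-11,0],
    [0,0,0,0,0,-12,0],
    [0,0,0,0,0,-12,0],
  ],
)

```text
clock: 32.6
tool_pos: [463.0, -130.6, 197.9]
ee_rot: [3.141, 0.001, 1.854]
wrist_force: [0.3, -0.8, -0.6]
opening: 6.5
```

```bash
python3 tilt.py w14; python3 look.py w14b|tail -1; python3 -c "
from h import *
to(470.6,142.6,197,94.1)"
```

```text
[ 463.  -130.6  197.9] [1.7995e+02 4.0000e-02 1.0620e+02]
bar x45 586 y edges [-3.3  4.2] z -43.2
bar x60 640 y edges [-3.6  4.4] z -43.0
bar x75 22 y edges [-3.4  4.2] z -43.3
body x15 512 y edges [-16.7  16.5] z 38.8
body x35 580 y edges [-16.8  16.8] z 38.9
body x55 608 y edges [-16.5  16.9] z 39.0
body x75 128 y edges [-16.9  16.6] z 39.2
body x95 0 y edges  z 
peak 675 y edges [-3.2  4.5] z -53.1
front edge rel bar -17.05
peak x [20.5 39.1] of 984
t 32.7 pos [ 462.  -130.2  196.5] yaw [-1.799e+02 -1.000e-01  1.062e+02] F [-0.3 -0.4 -1.8] open 6.0
turn [-0.09 -0.06 12.1 ] shift [25.96  8.44 -0.03]
```

step_arm(
  deltas=[
    [0,0,0,1.2,0.4,0,0],
    [0,0,1,3.5,1.1,0,0],
    [0,0,3,7.5,2.4,0,0],
    [0,0,5,12,3.9,0,0],
    [0,0,7.5,16.5,5.4,0,0],
    [0,0,10,21,6.8,0,0],
    [0,0,11.5,24,7.8,0,0],
    [0,0,12.1,25.9,8.4,0,0],
    [0,0,12.1,25.9,8.4,0,0],
    [0,0,12.1,25.9,8.4,0,0],
  ],
)

```text
clock: 33.95
tool_pos: [470.5, 141.4, 196.9]
ee_rot: [-3.14, 0.001, 1.643]
wrist_force: [-0.3, -0.6, -2.4]
opening: 6.6
```

```bash
python3 look.py w15; python3 -c "
from h import *
to(555,148.1,197,94.1)"
```

```text
pos [470.5 141.4 196.9] [-179.9    0.    94.1] 3813
510 174 y 171.3 178.5 mid 174.9 ztop 218.9
520 211 y 172.4 179.2 mid 175.8 ztop 218.1
530 294 y 172.4 179.9 mid 176.1 ztop 208.2
540 292 y 173.1 180.5 mid 176.8 ztop 208.3
550 292 y 173.9 181.3 mid 177.6 ztop 208.2
560 283 y 174.5 182.0 mid 178.3 ztop 208.5
570 294 y 175.2 182.8 mid 179.0 ztop 208.4
580 297 y 176.0 183.6 mid 179.8 ztop 208.4
590 1208 y 167.1 193.4 mid 180.3 ztop 214.0
600 460 y 166.6 193.5 mid 180.1 ztop 214.2
peak x [20.5 39.1] of 987
t 34.0 pos [470.7 141.1 197. ] yaw [-179.9    0.    94.1] F [ 0.5  0.1 -2.1] open 6.8
turn [-0.07  0.03 -0.01] shift [ 0.09  8.46 -0.01]
```

step_arm(
  deltas=[
    [0,0,0,0.02,0.6,0,0],
    [0,0,0,0.04,2,0,0],
    [0,0,0,0.06,4,0,0],
    [0,0,0,0.08,6,0,0],
    [0,0,0,0.08,7.7,0,0],
    [0,0,0,0.08,8.4,0,0],
    [0,0,0,0.08,8.4,0.7,0],
    [0,0,0,0.08,8.4,1.7,0],
    [0,0,0,0.08,8.4,2.7,0],
    [0,0,0,0.08,8.4,3.2,0],
    [0,0,0,0.08,8.4,3.2,0],
    [0,0,0,0.08,8.4,3.2,0],
  ],
)

```text
clock: 35.5
tool_pos: [555.2, 148.6, 165.9]
ee_rot: [3.141, -0.0, 1.642]
wrist_force: [0.6, -0.6, -2.1]
opening: 6.4
```

```bash
python3 -c "
from h import *
to(554,148.0,160.8,94.1)"
```

```text
t 35.5 pos [555.2 148.6 165.9] yaw [180.   -0.   94.1] F [ 0.6 -0.6 -2.1] open 6.4
turn [ 0.04 -0.    0.01] shift [-0.05 -0.12  0.51]
```

step_arm(
  deltas=[
    [0,0,0,-0.05,0,0.2,0],
    [0,0,0,-0.05,0,0.4,0],
    [0,0,0,-0.05,0,0.4,0],
  ],
)

```text
clock: 35.88
tool_pos: [554.8, 147.9, 161.3]
ee_rot: [-3.141, 0.0, 1.642]
wrist_force: [0.7, 0.9, -1.1]
opening: 6.5
```

step_arm(
  deltas=[
    [0,0,0,0,0,0.05,0],
    [0,0,0,0,0,0.05,0],
  ],
)

```text
clock: 36.12
tool_pos: [555.0, 148.0, 161.0]
ee_rot: [3.142, -0.0, 1.642]
wrist_force: [0.7, -0.2, -1.1]
opening: 6.3
```

step_arm(
  deltas=[
    [0,0,0,0,0,0.05,0],
    [0,0,0,0,0,0.05,0],
  ],
)

```text
clock: 36.38
tool_pos: [554.9, 148.0, 160.5]
ee_rot: [-3.142, 0.0, 1.642]
wrist_force: [0.8, -1.2, -1.9]
opening: 6.5
```

step_arm(
  deltas=[
    [0,0,0,0,0,0.05,0],
    [0,0,0,0,0,0.05,0],
  ],
)

```text
clock: 36.62
tool_pos: [555.0, 148.1, 160.2]
ee_rot: [3.141, -0.0, 1.642]
wrist_force: [0.0, 0.0, -0.0]
opening: 6.1
```

step_arm(
  deltas=[
    [0,0,0,0,0,0.05,0],
    [0,0,0,0,0,0.05,0],
  ],
)

```text
clock: 36.88
tool_pos: [555.1, 148.1, 160.0]
ee_rot: [3.141, -0.0, 1.642]
wrist_force: [-1.2, 0.0, 0.8]
opening: 6.8
```

step_arm(
  deltas=[
    [0,0,0,0,0.3,-0.05,0],
    [0,0,0,0,0.6,-0.05,0],
    [0,0,0,0,0.9,-0.05,0],
    [0,0,0,0,1.1,-0.05,0],
    [0,0,0,0,1.1,-0.05,0],
  ],
)

```text
clock: 37.5
tool_pos: [566.4, 148.8, 160.0]
ee_rot: [3.141, -0.0, 1.642]
wrist_force: [0.1, -0.1, 1.9]
opening: 6.5
```

step_arm(
  deltas=[
    [0,0,0,0,0.1,0,0],
    [0,0,0,0,0.2,0,0],
    [0,0,0,0,0.2,0,0],
  ],
)

```text
clock: 37.88
tool_pos: [567.7, 148.9, 160.0]
ee_rot: [-3.141, -0.0, 1.642]
wrist_force: [-2.5, -0.3, 2.0]
opening: 6.7
```

```bash
python3 tilt.py w16
```

```text
[567.7 148.9 160. ] [-179.98   -0.     94.1 ]
bar x45 635 y edges [-3.8  4.1] z -43.5
bar x60 670 y edges [-3.7  3.9] z -43.6
bar x75 22 y edges [-3.9  3.7] z -43.7
body x15 845 y edges [-17.5  29.7] z 38.5
body x35 930 y edges [-17.6  29.6] z 38.4
body x55 1014 y edges [-17.3  29.6] z 38.3
body x75 642 y edges [-16.9  29.5] z 38.4
body x95 0 y edges  z 
peak 716 y edges [-3.6  4.3] z -53.3
front edge rel bar -17.7
rod 550 177.1
rod 590 185.0
rod 620 182.6
```

step_arm(
  deltas=[
    [0,0,0,0,0.1,0,0],
    [0,0,0,0,0.1,0,0],
    [0,0,0,0,0.1,0,0],
  ],
)

```text
clock: 38.3
tool_pos: [568.8, 149.0, 160.0]
ee_rot: [-3.141, 0.0, 1.642]
wrist_force: [-2.5, -0.7, 1.6]
opening: 6.3
```

```bash
python3 tilt.py w17 | egrep "front|body|\["
```

```text
[568.8 149.  160. ] [-179.98    0.     94.11]
bar x45 632 y edges [-3.8  4. ] z -43.5
bar x60 668 y edges [-3.7  3.9] z -43.6
bar x75 22 y edges [-3.9  3.7] z -43.8
body x15 881 y edges [-18.2  29.7] z 38.5
body x35 955 y edges [-18.3  29.6] z 38.5
body x55 1043 y edges [-18.4  29.6] z 38.4
body x75 653 y edges [-17.4  29.5] z 38.4
body x95 0 y edges  z 
peak 700 y edges [-3.3  4.3] z -53.3
front edge rel bar -18.36
```

step_arm(
  deltas=[
    [0,0,0,0,-0.1,0,0],
    [0,0,0,0,-0.1,0,0],
    [0,0,0,0,-0.1,0,8],
    [0,0,0,0,-0.1,0,12],
    [0,0,0,0,-0.1,0,16],
    [0,0,0,0,-0.1,0,20],
    [0,0,0,0,-0.1,0,20],
    [0,0,0,0,-0.1,0,20],
  ],
  squeeze=30,
)

```text
clock: 39.35
tool_pos: [567.9, 148.9, 160.0]
ee_rot: [3.142, -0.0, 1.642]
wrist_force: [-0.1, 0.3, -1.1]
opening: 17.3
```

```bash
python3 tilt.py w18
```

```text
[567.9 148.9 160. ] [180.   -0.   94.1]
bar x45 608 y edges [-3.4  4.4] z -43.3
bar x60 656 y edges [-3.4  4.3] z -43.3
bar x75 20 y edges [-3.2  4.1] z -43.1
body x15 870 y edges [-17.5  29.8] z 38.5
body x35 949 y edges [-17.7  29.6] z 38.5
body x55 1021 y edges [-17.7  29.5] z 38.6
body x75 611 y edges [-16.9  29.6] z 38.6
body x95 0 y edges  z 
peak 708 y edges [-3.   4.7] z -53.3
front edge rel bar -18.14
rod 550 177.5
rod 590 185.0
rod 620 182.5
```

step_arm(
  deltas=[
    [0,0,0,0,0,-1,20],
    [0,0,0,0,0,-3,20],
    [0,0,0,0,0,-7,20],
    [0,0,0,0,0,-12,20],
    [0,0,0,0,0,-17,20],
    [0,0,0,-2,2,-20,20],
    [0,0,0,-5,3,-20,20],
    [0,0,0,-5,3,-20,20],
    [0,0,0,-5,3,-20,20],
  ],
)

```text
clock: 40.52
tool_pos: [601.0, 101.5, 360.0]
ee_rot: [-3.141, -0.001, 1.642]
wrist_force: [-0.6, 0.5, 0.3]
opening: 17.2
```

Run:
```python
from h import *
from cell import env
m=env.camera_model("wrist");p,d=env.read_camera("wrist");P=cloud(d,m);ps,_=env.read_camera("side")
cv2.imwrite("pics/fin.png",np.hstack([p,ps])[:,:,::-1][:, :]);
cv2.imwrite("pics/fin.png",np.hstack([cv2.resize(p,(400,300)),cv2.resize(ps[130:310,180:420],(400,300))])[:,:,::-1])
a=np.radians(4.07);x0=np.array([657.4,184.9,0]);S=(P-x0)@np.array([[np.cos(a),-np.sin(a),0],[np.sin(a),np.cos(a),0],[0,0,1]])
ok=(d>180)&(S[...,0]>-140)&(S[...,0]<30)&(abs(S[...,1])<100)
q=S[ok&(S[...,2]>200)]
for y in(-44,-36,-28,28,36,44):
    for lo,hi in((-40,-12),(-75,-42),(-108,-76)):
        r=q[(abs(q[:,1]-y)<3)&(q[:,0]>lo)&(q[:,0]<hi)&(q[:,2]<208)]
        if len(r)>8: print("shoulder y",y,"x",np.percentile(r[:,0],[2,98]).round(1),"z",np.median(r[:,2]).round(1))
for lo,hi in((-40,-12),(-75,-42),(-108,-76)):
    r=q[(q[:,0]>lo)&(q[:,0]<hi)&(q[:,2]>210.5)]; print("peak",len(r),np.median(r,0).round(1),np.percentile(r[:,1],[2,98]).round(1))
b=S[ok&(S[...,2]>112)&(S[...,2]<126)]
for y in(-60,-45,-30,30,45,60):
    r=np.sort(b[abs(b[:,1]-y)<3][:,0]); 
    if len(r)>5:
        g=np.diff(r); print("body y",y,"range",r[0].round(1),r[-1].round(1),"gaps",[(r[i].round(1),g[i].round(1)) for i in np.where(g>2.5)[0]])
print(env.get_state()["clock"])
```

```text
shoulder y -44 x [-27.2 -19.9] z 203.5
shoulder y -44 x [-60.3 -53. ] z 203.3
shoulder y -44 x [-94.4 -87. ] z 203.2
shoulder y -36 x [-27.3 -19.2] z 203.3
shoulder y -36 x [-60.3 -53.1] z 203.7
shoulder y -36 x [-94.2 -86.9] z 203.7
shoulder y -28 x [-27.3 -19.6] z 203.4
shoulder y -28 x [-60.3 -53.2] z 203.5
shoulder y -28 x [-93.9 -86.7] z 203.3
shoulder y 28 x [-27.5 -19.7] z 203.2
shoulder y 28 x [-60.4 -53.6] z 203.0
shoulder y 28 x [-94.4 -87.5] z 203.4
shoulder y 36 x [-27.7 -19.9] z 203.1
shoulder y 36 x [-60.5 -53.7] z 203.3
shoulder y 36 x [-95.1 -87.4] z 203.5
shoulder y 44 x [-27.9 -20.3] z 202.9
shoulder y 44 x [-60.5 -53.8] z 203.3
shoulder y 44 x [-95.  -87.3] z 203.2
peak 174 [-23.8  -0.4 213. ] [-9.7  8.9]
peak 183 [-56.6   0.5 213. ] [-8.7  9.7]
peak 165 [-90.6  -0.5 213. ] [-9.7  8.8]
body y -60 range -74.1 -7.6 gaps [(np.float64(-61.1), np.float64(11.7)), (np.float64(-19.5), np.float64(11.7))]
body y -45 range -109.0 -8.2 gaps [(np.float64(-103.5), np.float64(15.3)), (np.float64(-61.1), np.float64(11.6)), (np.float64(-19.8), np.float64(11.5))]
body y -30 range -108.4 -7.2 gaps [(np.float64(-103.0), np.float64(11.3)), (np.float64(-61.1), np.float64(11.4)), (np.float64(-20.3), np.float64(12.6))]
body y 30 range -109.1 -8.2 gaps [(np.float64(-103.9), np.float64(10.8)), (np.float64(-61.2), np.float64(11.0)), (np.float64(-20.7), np.float64(12.0))]
body y 45 range -108.7 -7.5 gaps [(np.float64(-103.6), np.float64(15.6)), (np.float64(-61.3), np.float64(10.9)), (np.float64(-20.0), np.float64(12.0))]
body y 60 range -75.7 -8.3 gaps [(np.float64(-62.5), np.float64(12.0)), (np.float64(-20.5), np.float64(12.0))]
40.625
```

View pics/fin.png

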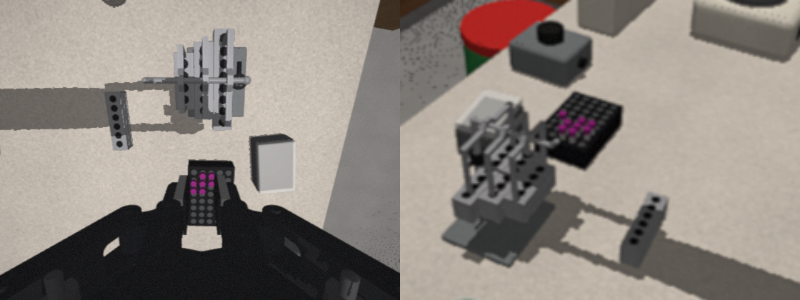

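```bash
python3 -c "
from cell import env
print(env.hand_in())"
```

```text
the job is handed in; nothing more can be done
None
```

All three bailed racks hang on the hook, large at the upright, then medium, then small in front, and I handed the job in at about 41 s of the 72 s limit. The hand-in gave no verdict.

**How it went:** I felt for the rod with each rack. It pushed back at the height that puts the rod axis at about 203.6 mm, which matches the camera. Each rack was set down, slid back until its body touched what was behind it, backed off 1–2 mm and released. The wrist forces read between moves stayed at about 6 N or less. I did not record the peaks during the moves.

**Last check, from above, before hand-in:**

| Check | Result |
|---|---|
| Bails along the hook | 23.5, 56.8 and 90.7 mm in front of the stand axis, so 33.3 and 33.9 mm apart (34 nominal) |
| Total depth of the three bodies | about 101 mm (102 expected), so no open gaps |
| Shoulder bars | all level at about 203 mm |
| Squareness to the hook | within about 0.7° |
| Rod in the peaks | within about 0.5 mm of centre on all three |

**What disagreed:**
- **Finger tips:** by the wrist camera, the shut tips sit about 23 mm behind the reported TCP. My first grasp of the large rack closed above the bar in empty air, so I used a 42 mm offset to the grasp point after that.
- **Large rack position:** its bail reads 23.5 mm against the stated 25 mm. Part of that is my estimate of the upright's position. The rest is a tilt of about 0.4° as it leans on the upright, and the other two lean slightly as well.
- **Gripping the medium and small racks:** about 5.5–6 N upward on the wrist as the fingers closed; I did not trace the cause.

The arm was never moved against the bystander objects. I did not re-measure their positions at the end.

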